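# Load a spun tube rack into the scan bay and close the gate

## Robot

A 7-joint arm with a two-finger parallel gripper is mounted at the origin on a cart in front of the work surface, level with it; the furniture and walls round the work are solid. World frame = base frame: x ahead of the robot, y to its left, z up, the work surface at z = 0. Lengths are in m, angles in rad, forces in N, time in s.
With the tool pointing down it reaches from about 0.4 to 0.925 m from the base axis. Payload 4.1 kg.
Tool frame: the origin (TCP) lies between the finger pads; the fingertips stand 11 mm ahead of it and the grasp point (between the pads) lies 8 mm behind it; z points along the fingers, y is the line along which they close (so a half turn about z gives the same grasp; the last joint's range is limited). The gripper opens to 85 mm and grips with 20 to 120 N. Pads are 22 mm wide; open, the fingers measure 114 mm over their backs; the gripper's body (76 mm by 85 mm) begins 54 mm behind the grasp point. The pads swing forward as they close: fully open they stand 13 mm farther back than shut.
Start: joints at [1.12, 0.398, 0.045, 1.537, -0.019, 1.207, -0.051], TCP at [0.224, -0.61, 0.221] pointing down, gripper open.
Joint ranges: [-2.82, 2.82], [-0.49, 2.23], [-1.37, 1.46], [0, 2.46], [-1.36, 4.5], [0.23, 2], [-2.94, 2.94]. Speed limits (rad/s): [2.57, 2.57, 3.14, 3.14, 3.14, 3.14, 3.14].

## Interface

Orientations are given as a rotation vector (axis times angle).
In Python, from workcell import robot gives the robot as it stands.
- The arm moves only by the tool move_arm, never from a script. Its argument "motion" is a list of rows, each an object of numbers: "dx", "dy", "dz": the shift along the tool's x, y, z in units of 40 mm (1.0 is 40 mm); "wx", "wy", "wz": the turn, a rotation vector about the tool's x, y, z in degrees. A call has exactly 10 rows; each row is the pose to reach, as a shift and turn from the pose commanded when the call began, along the tool's axes at that moment; what a row does not reach only later rows make up. A row lasts 1/10 s, in which the tool goes at most 50 mm and 8.59 degrees, less where a joint would pass 70% of its speed; a pose out of reach is approached as far as the arm can. A call with a gripper value outside its range is refused whole. "gripper" is the opening in per cent of the stroke, from 0 (shut) to 100 (fully open), set as the call begins (left out, the last holds). The fingers move at their own pace and stop on an object; the grip force is fixed at half the most. Time passes only in rows, so rows that repeat a pose let the fingers close, or fill a call up. It gives the time, the measured TCP pose, the force, the opening and the grip force at its end, in the units of the state.
- robot.observe(): the state, without advancing time (a new reading comes with each control period).
- robot.read_camera(name): name is "scene" or "side" or "wrist"; returns a dict with "color" (400x640x3 uint8, red, green, blue), "vertical_fov" (degrees; the focal length in pixels is half the picture's height over the tangent of half this angle, whatever the lens; pixels are square), "cx", "cy" (the principal point, pixels), "position" and "attitude" of the camera in the world; the wrist camera has in their place "mount" (4x4, takes a point from camera to tool coordinates, whose origin is the TCP and whose axes are the flange's). Camera axes: x right, y up, looking along -z (the intrinsics and any distortion apply to the point x, -y, -z); pixel columns grow to the right and rows downward; lengths in m; the calibration is good to about 2 mm. The wrist camera is an equidistant fisheye: a pixel r from the principal point sees the ray r / f radians off the axis. A picture is of the moment at which its call begins: read the wrist's pose just before it. There is no depth.
- robot.finish_job(): hands the job in; it is judged then, once.
The state is a dict: "clock": time; "joints": joint angles; "dq": joint speeds; "joint_efforts": joint torques, N m; "position": TCP position; "eef_rot": TCP orientation; "contact_force": force on the tool from outside, world axes, zero at the start; "ft_torque": the same for the moment, N m; "finger_gap": finger opening in m; "grip_force": force on a finger pad.
Only numpy, scipy, OpenCV 4.12 (cv2) and the standard library are available. Lean on these libraries where they do the work, as an engineer would, in place of code of your own. Each camera call takes 0.05 s, during which the arm holds its last target. There are 200 camera calls.

## Task

The tubes in the blue rack have just been spun, so handle them gently: do not grip or lift anything. With the fingers, push the rack straight down the lane between the two guide rails until it is fully home against the stop at the scan head, with nothing touching either rail on the way, then push the gate arm round until it is shut behind the rack. Leave the tubes standing in the rack and the other things on the worktop where they are.

Things in the scene. Friction and masses are not known exactly. Their poses are not given: they have to be found in the camera images.
- bay: white fixed loading bay: bed 420 x 180 mm, 6 mm thick (the rack slides on it), open apron at -x, lane between low rails, white scan head 100 mm high at +x. Origin: under the bed's middle on the lane's centre line; x along the lane towards the head, y across it, z up. Apron: x -210 to -27 mm. Gate post at x 10, y -72 mm; gate's rest, 36 mm high, at x 4 to 24, y 50 to 66 mm.
- lane_end (a point): middle of the lane's end, on the bed's upper face in the plane of the stop's two rubber pads (bay frame 150, 0, 6 mm; the pads reach 44 mm above the worktop); axes as the bay's. The rack is home when its leading end is here; its origin then lies 63 mm before this point.
- rail_near: aluminium guide rail on the +y side of the lane, 10 mm wide, its top 18 mm above the worktop. Inner face at y = +37.5 mm from x = 0 to 148 mm; from x = 0 back to -27 mm the mouth flares outwards by 7 mm. Origin: bay frame 0, 0, 6 mm, axes as the bay's. Nothing may touch it.
- rail_far: the same rail mirrored on the -y side of the lane, inner face at y = -37.5 mm in the bay frame; same origin as rail_near. Nothing may touch it.
- plunger (a joint): sprung steel pin, 10 mm thick, that stands 9.8 mm out of the stop's face on the centre line, 36 mm above the worktop; value in m: 0 = out, about 0.009 with the rack home. Soft: 0.4 N pressed in, less than the rack's friction, so the rack stays where it is left.
- gate_arm (a joint): gate arm's angle, rad: 0 = shut (arm along the bay's +y, across the lane behind the rack, against its stop); grows counter-clockwise seen from above. Starts open at 2.3 to 2.8, pointing away from the lane over the -y edge of the bed. Shut it by pushing it clockwise, by way of the apron. Light friction (under 0.5 N at gate_mid), stays where left.
- gate_bar: the gate arm's steel bar, 10 mm wide, 12 mm high (24 to 36 mm above the worktop), 127 mm long from the pivot. Origin: on the vertical pivot axis at the bar's mid-height (bay frame 10, -72, 30 mm); y along the bar to its tip; -x is the side to push on when shutting it. Hub at the pivot 22 mm thick, its cap 41 mm above the worktop.
- gate_mid (a point): point in the middle of the gate bar, 65 mm from the pivot, a good place to push; axes as gate_bar.
- rack: blue tube rack, loose on the apron, 60 (x) x 126 (y) x 60 mm, 0.2 kg. Origin: underside's middle. Starts with its y axis within 0.12 rad of the lane, up to 20 mm off centre; goes in end first, 7.5 mm free each side. Flange 60 x 126 mm below 7 mm; end walls above it flat, 54 mm wide, faces 62 mm from the middle; long sides: bars at 29 to 34 and 55 to 60 mm height, faces 26 mm from the middle.
- tube_1: capped blood tube, 16 mm thick at the cap, 87 mm long, standing loose in a hole of the rack, its top 94 mm above the rack's underside; origin at its foot, z along it
- tube_2: another such tube in the rack
- tube_3: another such tube in the rack
- tube_6: another such tube in the rack
- sample_cup: sample cup with screw lid, 66 mm wide, 68 mm high, loose beside the scan head, on the bay's -y side; leave it alone
- petri_dish: petri dish, 57 mm wide, 14 mm high, loose beside the bay on its +y side, level with the lane mouth; leave it alone
- marker: marker pen, 133 mm long, 17 mm thick, loose on the worktop along the apron's -y edge, its middle about 140 mm from the lane's centre line; leave it alone

How it is judged:
By the outcome, as a careful person would: the job done as asked, in the order asked, and still so for the second after the job is handed in, with the robot touching nothing.
It also fails if it takes over 72 s, if anything falls off the work surface, if the arm or the gripper's body presses on something with over 40 N, if the wrist force passes 120 N, or if a joint passes its speed limit or range.

## Working session

There is one attempt and no reset: what is moved stays moved. The work goes in short steps, Python scripts to look and compute and a tool call to move; the robot and the scene stay as the last step left them, time stands still between calls to the robot, and variables do not carry over. Pictures are saved under pics/ and viewed, at most 10 in all, crops included, and the job is handed in when it is done.

Besides the shell and the picture viewer there is one more tool, called after "Emit:" as name([rows], argument=value, ...), one row to a line, values as JSON. move_arm: Moves the arm, as the interface text tells. Its arguments: {"type":"object","properties":{"motion":{"type":"array"},"gripper":{"type":"number"}},"required":["motion"]}

```bash
mkdir -p pics
cat > h.py <<'E'
import numpy as np, cv2
from scipy.spatial.transform import Rotation as R
from workcell import robot
def shot(n,fn):
    c=robot.read_camera(n); cv2.imwrite('pics/'+fn+'.png',c['color'][:,:,::-1]); return c
def Rm(a):
    a=np.array(a,float)
    return a if a.shape==(3,3) else R.from_rotvec(a).as_matrix() if a.shape==(3,) else R.from_quat(a).as_matrix()
E
python3 - <<'E'
from h import *
import pickle
print(robot.observe())
d={}
for n in('scene','side'):
    c=shot(n,n+'0'); d[n]={k:v for k,v in c.items() if k!='color'}; print(n,d[n])
pickle.dump(d,open('cams.pkl','wb'))
E
```

```text
{'clock': 0.0, 'joints': array([ 1.12002652,  0.39918223,  0.0450254 ,  1.53790308, -0.01869024,
        1.20693561, -0.05068377]), 'dq': array([-0.00095569, -0.00126906, -0.00055687, -0.00014348,  0.00130341,
       -0.00021253, -0.00048947]), 'joint_efforts': array([ 8.48011240e-06, -4.75134122e+01,  1.36450946e+00, -2.54226387e+01,
        1.14880488e-02,  9.60848643e-03,  4.55433025e-06]), 'position': array([ 0.22374913, -0.60955199,  0.21985939]), 'eef_rot': array([-3.09117015e+00, -5.49588801e-01,  7.71631891e-04]), 'contact_force': array([ 0.37316279, -0.06451405,  0.18543638]), 'ft_torque': array([ 0.02224644, -0.01398393,  0.00101463]), 'grip_force': 0.0, 'finger_gap': 0.0855019401805266}
scene {'vertical_fov': 57.34832100655007, 'cx': 320.03684905357807, 'cy': 200.38009750537586, 'position': array([-0.08520102,  0.35807317,  0.38592226]), 'attitude': array([ 0.71068852, -1.20164788, -1.80486263])}
side {'vertical_fov': 52.41958803903051, 'cx': 323.772078268682, 'cy': 198.17794723854576, 'position': array([ 0.53302389, -0.69033373,  0.58650781]), 'attitude': array([ 0.86872091, -0.04126569, -0.06047482])}
```

View pics/scene0.png

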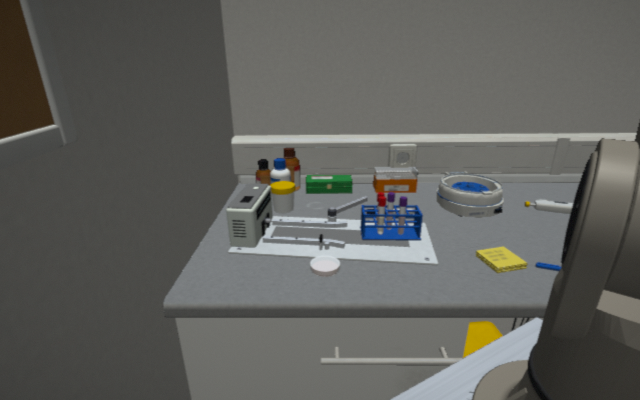

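View pics/side0.png

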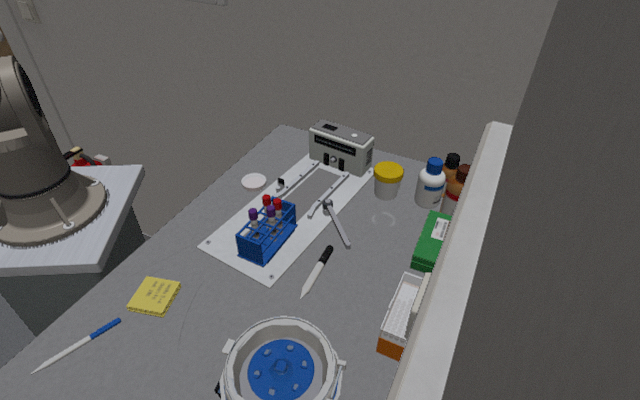

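The side view shows the bay with the scan head at about (342,148), the rack at (267,232) and the open gate at (337,222). I'll enlarge both views to read corners.

Run:
```python
import cv2
a=cv2.imread('pics/side0.png')[115:295,190:400]; cv2.imwrite('pics/side0c.png',cv2.resize(a,(735,600)[:0] or None,fx=3.3,fy=3.3,interpolation=cv2.INTER_CUBIC))
a=cv2.imread('pics/scene0.png')[170:280,225:445]; cv2.imwrite('pics/scene0c.png',cv2.resize(a,None,fx=3.5,fy=3.5,interpolation=cv2.INTER_CUBIC))
```

```text
(no output)
```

View pics/side0c.png

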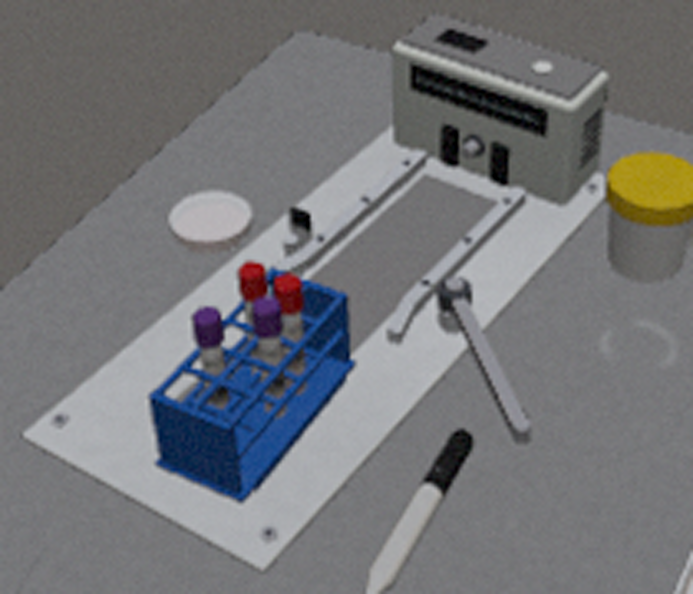

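View pics/scene0c.png

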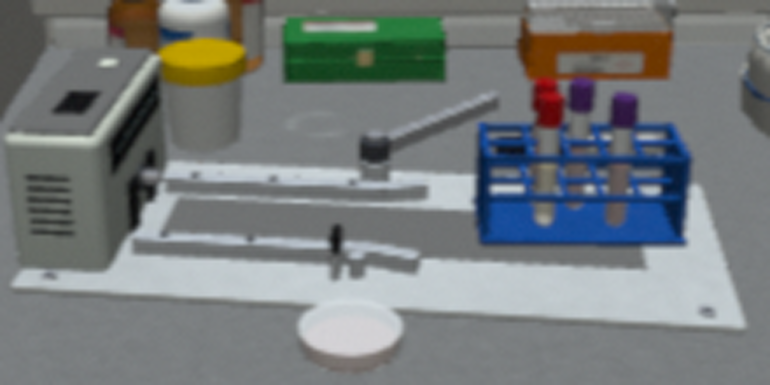

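```bash
cat >> h.py <<'E'
import pickle
from scipy.optimize import least_squares
cams=pickle.load(open('cams.pkl','rb'))
def proj(n,P):
    c=cams[n]; f=200/np.tan(np.radians(c['vertical_fov'])/2)
    q=(np.atleast_2d(P)-c['position'])@Rm(c['attitude'])
    return np.c_[c['cx']-f*q[:,0]/q[:,2], c['cy']+f*q[:,1]/q[:,2]]
def place(p,L):
    L=np.atleast_2d(L)/1000.; c,s=np.cos(p[2]),np.sin(p[2])
    return np.c_[p[0]+c*L[:,0]-s*L[:,1],p[1]+s*L[:,0]+c*L[:,1],L[:,2]]
OFF={'side':(190,115,3.3),'scene':(225,170,3.5)}
def fit(obs,p0,off=OFF,loss='soft_l1'):
    def res(p):
        r=[]
        for n,o in obs.items():
            o=np.array(o,float); a,b,s=off[n]
            r.append((proj(n,place(p,o[:,:3]))-(np.array([a,b])+o[:,3:]/s)))
        return np.vstack(r).ravel()
    s=least_squares(res,p0,loss=loss); return s.x,res(s.x).reshape(-1,2)
E
python3 - <<'E'
from h import *
np.set_printoptions(precision=4,suppress=True)
bay={'side':[(-210,90,6,22,434),(-210,-90,6,264,570),(10,-72,41,455,285),(-27,-49.5,18,395,328),(148,-42.5,18,519,196),(148,42.5,18,421,158)],
'scene':[(-210,90,6,744,325),(210,90,6,12,285),(10,-72,41,375,142),(-27,49.5,18,417,256),(-27,-49.5,18,426,188),(-210,-90,6,697,187)]}
rack={'side':[(-63,-30,6,242,499),(-63,30,6,158,463),(63,-30,8,354,363),(-62,27,66,153,397),(-62,-27,66,240,433),(62,-27,66,348,293),(62,27,66,272,272)],
'scene':[(-63,30,6,687,243),(63,30,6,477,240),(62,26,66,480,156),(-62,26,66,688,155)]}
pb,r=fit(bay,[.55,-.1,1.5]);print(pb);print(r)
pr,r=fit(rack,[.5,-.25,1.5]);print(pr);print(r)
c,s=np.cos(pb[2]),np.sin(pb[2]); d=pr[:2]-pb[:2]
print('rack in bay',c*d[0]+s*d[1],-s*d[0]+c*d[1],pr[2]-pb[2])
# gate tip
for a in np.arange(2.2,2.9,.1):
    th=np.array([[10-127*np.sin(a),-72+127*np.cos(a),36]])
    print(round(a,1),(proj('side',place(pb,th))-[190,115])*3.3,(proj('scene',place(pb,th))-[225,170])*3.5)
E
```

```text
[ 0.5281 -0.0193  0.9374]
[[-0.6129 -0.0912]
 [-0.1562 -0.2793]
 [-0.199  -0.9863]
 [-0.8994  0.3258]
 [ 0.5258 -2.9242]
 [-0.0699 -2.7599]
 [ 0.6577 -0.8413]
 [-0.6824 -1.0043]
 [-0.2827 -3.214 ]
 [ 0.2747 -1.5762]
 [ 0.147  -2.7689]
 [ 0.5917 -1.88  ]]
[ 0.472  -0.1287  1.0428]
[[ 1.6744  2.2119]
 [ 0.0813  1.9542]
 [ 1.039   0.0304]
 [-0.8724 -0.3478]
 [-1.6829 -1.2445]
 [ 0.4069 -0.3413]
 [-0.1946 -2.0217]
 [-1.1512  0.5203]
 [ 0.101   1.4213]
 [ 0.547  -0.7143]
 [ 0.383  -0.5379]]
rack in bay -0.12136801954985886 -0.019520545189039465 0.10537768040195461
2.2 [[470.8419 436.4428]] [[525.1065 101.6249]]
2.3 [[493.3951 434.6838]] [[513.7908  96.1177]]
2.4 [[515.4062 431.2823]] [[501.4225  91.1033]]
2.5 [[536.5785 426.2991]] [[488.1264  86.6054]]
2.6 [[556.6352 419.821 ]] [[474.0247  82.6432]]
2.7 [[575.3256 411.9582]] [[459.2371  79.2324]]
2.8 [[592.4298 402.8404]] [[443.8806  76.3851]]
```

```bash
cat > fit2.py <<'E'
from h import *
np.set_printoptions(precision=4,suppress=True)
bay={'side':[(-210,90,6,22,434),(-210,-90,6,264,570),(10,-72,41,455,285),(-27,-49.5,18,395,328),(148,-42.5,18,519,196),(148,42.5,18,421,158)],
'scene':[(-210,90,6,744,325),(210,90,6,12,285),(10,-72,41,375,142),(-27,49.5,18,417,256),(-27,-49.5,18,426,188),(-210,-90,6,697,187)]}
rack={'side':[(-63,-30,6,242,499),(-63,30,6,158,463),(63,-30,8,354,363),(-62,27,66,153,397),(-62,-27,66,240,433),(62,-27,66,348,293),(62,27,66,272,272)],
'scene':[(-63,30,6,687,243),(63,30,6,477,240),(62,26,66,480,156),(-62,26,66,688,155)]}
def res(q,parts=False):
    out=[]
    for ob,p in((bay,q[:3]),(rack,q[3:6])):
        for i,n in enumerate(('side','scene')):
            o=np.array(ob[n],float);a,b,s=OFF[n]
            out.append(proj(n,place(p,o[:,:3]))+q[6+2*i:8+2*i]-[a,b]-(o[:,3:]+.5)/s+.5)
    return np.vstack(out) if parts else np.r_[np.vstack(out).ravel(),q[6:]*.2]
s=least_squares(res,[.53,-.02,.94,.47,-.13,1.04,0,0,0,0],loss='soft_l1')
print(s.x);print(res(s.x,True).T)
for n in('side','scene'):
    s=least_squares(lambda p:(proj(n,place(p,np.array(bay[n])[:,:3]))-np.array(OFF[n][:2])-np.array(bay[n])[:,3:]/OFF[n][2]).ravel(),[.53,-.02,.94]);print(n,s.x,s.fun.reshape(-1,2).T)
E
python3 fit2.py
```

```text
[ 0.5336 -0.0139  0.9342  0.4768 -0.1229  1.0441 -2.8396  2.308   3.0359
  1.0868]
[[ 0.0918  0.1661 -0.3073 -0.94    0.2224 -0.2617 -0.2003 -0.6458  0.0657
  -0.03    0.3687  0.8107  1.9743  0.4506  0.7929 -0.3339 -1.2136  0.2794
  -0.2544 -1.3574  0.0075  0.362   0.0814]
 [ 0.1803 -0.3057 -0.0373  1.1614 -1.5991 -1.3949  0.2157 -0.2311 -2.1063
  -0.5875 -1.6787 -0.6736  2.3002  2.2059  0.6013 -0.0836 -1.1327  0.2633
  -1.3047  1.6776  2.6169  0.514   0.6572]]
side [ 0.5288 -0.0218  0.9343] [[-0.6119 -0.2064  0.1777 -0.5957  1.0775  0.4564]
 [ 0.6233  0.8091 -0.1459  1.1611 -2.2073 -2.1446]]
scene [ 0.5233 -0.0157  0.9364] [[ 1.1618 -1.7502 -0.5015  0.0547  0.0115  0.9912]
 [ 0.9043  0.4328 -2.1944 -0.1539 -1.6338 -0.7331]]
```

```bash
cat >> h.py <<'E'
def cmd(pos,xdir_deg,o=None):
    """shift/turn in move units to TCP pos, tool down, tool x at given world heading"""
    o=o or robot.observe(); R0=Rm(o['eef_rot'])
    t=np.radians(xdir_deg); x=np.array([np.cos(t),np.sin(t),0]); z=np.array([0,0,-1.]); R1=np.c_[x,np.cross(z,x),z]
    d=R0.T@(np.array(pos)-o['position'])/.04; w=np.degrees(R.from_matrix(R0.T@R1).as_rotvec())
    return np.round(d,3),np.round(w,2)
E
python3 - <<'E'
from h import *
np.set_printoptions(precision=4,suppress=True)
o=robot.observe(); print(Rm(o['eef_rot']))
c=robot.read_camera('wrist'); print({k:v for k,v in c.items() if k!='color'})
for h in (53.6,-126.4): print(h,cmd([.45,-.14,.32],h))
E
```

```text
[[ 0.9387  0.3447 -0.0007]
 [ 0.3447 -0.9387  0.0016]
 [-0.0001 -0.0018 -1.    ]]
{'vertical_fov': 65.70646984690485, 'cx': 322.8012283900212, 'cy': 201.87562357436116, 'mount': array([[-0.0001,  0.9524,  0.3048,  0.0769],
       [ 1.    , -0.0002,  0.0009,  0.0001],
       [ 0.0009,  0.3048, -0.9524, -0.152 ],
       [ 0.    ,  0.    ,  0.    ,  1.    ]])}
53.6 (array([ 9.355, -9.079, -2.485]), array([ -0.08,  -0.02, -33.44]))
-126.4 (array([ 9.355, -9.079, -2.485]), array([ -0.02,   0.1 , 146.56]))
```

Emit:
move_arm([
  {"dx":0.4,"dy":-0.4,"dz":-0.3,"wz":-2},
  {"dx":1.1,"dy":-1.1,"dz":-0.7,"wz":-5},
  {"dx":1.9,"dy":-1.8,"dz":-1.1,"wz":-8},
  {"dx":2.7,"dy":-2.6,"dz":-1.5,"wz":-12},
  {"dx":3.5,"dy":-3.4,"dz":-1.8,"wz":-15},
  {"dx":4.3,"dy":-4.2,"dz":-2.1,"wz":-18},
  {"dx":5.1,"dy":-5.0,"dz":-2.3,"wz":-21},
  {"dx":5.9,"dy":-5.7,"dz":-2.4,"wz":-24},
  {"dx":6.6,"dy":-6.4,"dz":-2.5,"wz":-26},
  {"dx":7.2,"dy":-7.0,"dz":-2.5,"wz":-28},
], gripper=20)

```text
$.motion[0]: bad value
```

Run:
```python
from h import *
o=robot.observe();print(o['position'],o['joints'],o['finger_gap'],o['clock'])
print(cmd([.44,-.15,.32],53.6))
```

```text
[ 0.22385021 -0.60974594  0.22013948] [ 1.12000799  0.39899246  0.04504155  1.53754971 -0.01872274  1.20685572
 -0.05069492] 0.08558020044535727 0.15
(array([ 9.034, -8.93 , -2.485]), array([-8.000e-02, -2.000e-02, -3.344e+01]))
```

Emit:
move_arm([
  {"dx":0.4,"dy":-0.4,"dz":-0.3,"wx":0,"wy":0,"wz":-2},
  {"dx":1.1,"dy":-1.1,"dz":-0.7,"wx":0,"wy":0,"wz":-5},
  {"dx":1.9,"dy":-1.8,"dz":-1.1,"wx":0,"wy":0,"wz":-8},
  {"dx":2.7,"dy":-2.6,"dz":-1.5,"wx":0,"wy":0,"wz":-12},
  {"dx":3.5,"dy":-3.4,"dz":-1.8,"wx":0,"wy":0,"wz":-15},
  {"dx":4.3,"dy":-4.2,"dz":-2.1,"wx":0,"wy":0,"wz":-18},
  {"dx":5.1,"dy":-5.0,"dz":-2.3,"wx":0,"wy":0,"wz":-21},
  {"dx":5.9,"dy":-5.7,"dz":-2.4,"wx":0,"wy":0,"wz":-24},
  {"dx":6.6,"dy":-6.4,"dz":-2.5,"wx":0,"wy":0,"wz":-26},
  {"dx":7.2,"dy":-7.0,"dz":-2.5,"wx":0,"wy":0,"wz":-28},
], gripper=20)

```text
clock: 1.15
position: [0.3988, -0.2458, 0.3215]
eef_rot: [2.865, 1.286, 0.001]
contact_force: [-0.0, 0.4, 0.0]
finger_gap: 0.0173
grip_force: 0.0
```

Run:
```python
from h import *
o=robot.observe();print(o['position'],o['joints'],o['finger_gap'],o['clock'])
print(cmd([.44,-.15,.32],53.6))
```

```text
[ 0.39884623 -0.24583508  0.32149545] [ 0.73101179  0.00998291 -0.27147757  1.79276642  0.00277572  1.33793138
 -0.26819877] 0.017296459796567118 1.15
(array([ 2.474, -0.824,  0.037]), array([ 0.07, -0.01, -5.26]))
```

Emit:
move_arm([
  {"dx":0.3,"dy":-0.1,"dz":0,"wx":0,"wy":0,"wz":-1},
  {"dx":0.8,"dy":-0.3,"dz":0,"wx":0,"wy":0,"wz":-2},
  {"dx":1.3,"dy":-0.4,"dz":0,"wx":0,"wy":0,"wz":-3},
  {"dx":1.8,"dy":-0.6,"dz":0,"wx":0,"wy":0,"wz":-4},
  {"dx":2.2,"dy":-0.7,"dz":0,"wx":0,"wy":0,"wz":-5},
  {"dx":2.5,"dy":-0.8,"dz":0,"wx":0,"wy":0,"wz":-5.2},
  {"dx":2.5,"dy":-0.8,"dz":0,"wx":0,"wy":0,"wz":-5.2},
  {"dx":2.5,"dy":-0.8,"dz":0,"wx":0,"wy":0,"wz":-5.2},
  {"dx":2.5,"dy":-0.8,"dz":0,"wx":0,"wy":0,"wz":-5.2},
  {"dx":2.5,"dy":-0.8,"dz":0,"wx":0,"wy":0,"wz":-5.2},
])

```text
clock: 2.15
position: [0.4404, -0.1532, 0.3208]
eef_rot: [2.808, 1.408, -0.0]
contact_force: [-0.4, 0.0, -0.6]
finger_gap: 0.0171
grip_force: 0.0
```

```bash
cat >> h.py <<'E'
def wshot(fn):
    o=robot.observe(); c=shot('wrist',fn)
    d=dict(pos=o['position'],R=Rm(o['eef_rot']),mount=c['mount'],f=200/np.tan(np.radians(c['vertical_fov'])/2),cx=c['cx'],cy=c['cy'])
    pickle.dump(d,open('pics/'+fn+'.pkl','wb')); return d
def wproj(d,P):
    t=(np.atleast_2d(P)-d['pos'])@d['R']
    q=(t-d['mount'][:3,3])@d['mount'][:3,:3]
    x,y,z=q[:,0],-q[:,1],-q[:,2]; h=np.hypot(x,y); th=np.arctan2(h,z)
    return np.c_[d['cx']+d['f']*th*x/h, d['cy']+d['f']*th*y/h]
def wfit(d,obs,p0,k=1.,dz=0):
    o=np.array(obs,float)
    s=least_squares(lambda p:(wproj(d,place(p,o[:,:3]))-o[:,3:]/k).ravel(),p0,loss='soft_l1'); return s.x,(wproj(d,place(s.x,o[:,:3]))-o[:,3:]/k)
E
python3 - <<'E'
from h import *
d=wshot('w1'); print(d)
a=cv2.imread('pics/w1.png'); cv2.imwrite('pics/w1b.png',cv2.resize(a,None,fx=1.25,fy=1.25,interpolation=cv2.INTER_CUBIC))
E
```

```text
{'pos': array([ 0.44038437, -0.15321429,  0.32084172]), 'R': array([[ 5.98303834e-01,  8.01269302e-01, -1.66904988e-04],
       [ 8.01269252e-01, -5.98303856e-01, -2.86962021e-04],
       [-3.29793756e-04,  3.79546426e-05, -9.99999945e-01]]), 'mount': array([[-1.16187772e-04,  9.52585981e-01,  3.04269512e-01,
         7.70223201e-02],
       [ 9.99999575e-01, -1.67760916e-04,  9.07072212e-04,
        -4.67002244e-04],
       [ 9.15108805e-04,  3.04269488e-01, -9.52585556e-01,
        -1.51980319e-01],
       [ 0.00000000e+00,  0.00000000e+00,  0.00000000e+00,
         1.00000000e+00]]), 'f': np.float64(309.70691628693146), 'cx': 322.8012283900212, 'cy': 201.87562357436116}
```

View pics/w1b.png

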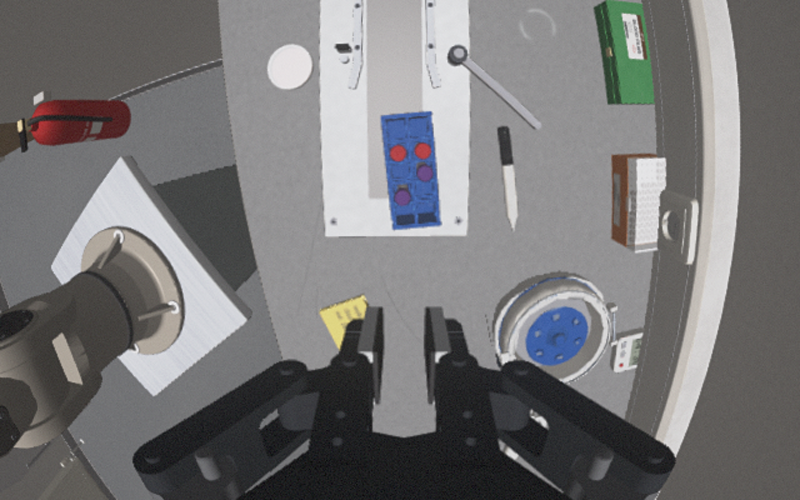

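Run:
```python
import cv2
a=cv2.imread('pics/w1.png')[0:195,245:440]; cv2.imwrite('pics/w1c.png',cv2.resize(a,None,fx=3,fy=3,interpolation=cv2.INTER_CUBIC))
```

```text
(no output)
```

View pics/w1c.png

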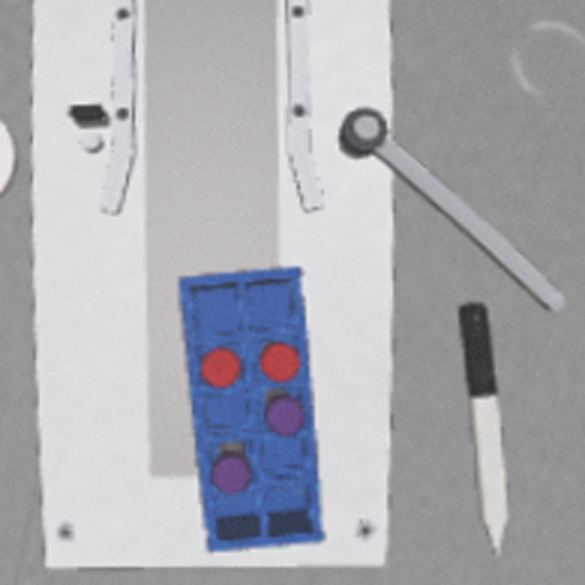

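```bash
cat > w1fit.py <<'E'
from h import *
np.set_printoptions(precision=4,suppress=True)
d=pickle.load(open('pics/w1.pkl','rb'))
def F(l,p0):
    o=np.array(l,float); o[:,3]=245+(o[:,3]+.5)/3-.5; o[:,4]=(o[:,4]+.5)/3-.5
    p,r=wfit(d,o,p0); print(p); print(r.T*3); return p
pb=F([(-210,90,6,45,566),(-210,-90,6,385,566),(10,-72,41,366,126),(-27,49.5,18,111,211),(-27,-49.5,18,313,208),(0,-37.5,18,288,147),(0,37.5,18,134,150)],[.53,-.02,.936])
pr=F([(62,27,66,182,279),(62,-27,66,300,269),(-62,27,66,210,550),(-62,-27,66,322,540)],[.47,-.12,1.04])
c,s=np.cos(pb[2]),np.sin(pb[2]); e=pr[:2]-pb[:2]
print('rack in bay',c*e[0]+s*e[1],-s*e[0]+c*e[1],pr[2]-pb[2])
for a in np.arange(2.2,2.8,.1):
    print(round(a,1),(wproj(d,place(pb,[[10-127*np.sin(a),-72+127*np.cos(a),36]]))-[245,0])*3)
pickle.dump(pb,open('pb.pkl','wb'))
E
python3 w1fit.py
```

```text
[ 0.5265 -0.0177  0.9321]
[[-1.1807  0.5549  1.2333 -2.7527  1.4112  1.2845 -1.1956]
 [ 0.8523 -0.2043 -1.3509 -3.107  -2.1067  4.6265  3.2902]]
[ 0.4684 -0.1286  1.026 ]
[[-4.1284  2.9918 -2.8549  4.085 ]
 [-1.8661 -3.5363  3.5025  2.5247]]
rack in bay -0.1236180861207313 -0.019508528588870637 0.09387240110526485
2.2 [[517.1758 346.0165]]
2.3 [[537.02   330.7747]]
2.4 [[555.0438 313.6993]]
2.5 [[571.0894 294.9651]]
2.6 [[585.0184 274.7596]]
2.7 [[596.7128 253.2813]]
```

```bash
cat >> h.py <<'E'
def bcmd(bx,by,z,rel=0,tilt=0):
    """bay mm coords -> move units; rel=tool x heading relative to bay x, deg; tilt about tool y"""
    pb=pickle.load(open('pb.pkl','rb')); P=place(pb,[[bx,by,z]])[0]; o=robot.observe(); R0=Rm(o['eef_rot'])
    t=pb[2]+np.radians(rel); x=np.array([np.cos(t),np.sin(t),0]); zz=np.array([0,0,-1.]); R1=np.c_[x,np.cross(zz,x),zz]@R.from_euler('y',tilt,degrees=True).as_matrix()
    return np.round(R0.T@(P-o['position'])/.04,2),np.round(np.degrees(R.from_matrix(R0.T@R1).as_rotvec()),1)
def tobay(p):
    pb=pickle.load(open('pb.pkl','rb')); c,s=np.cos(pb[2]),np.sin(pb[2]); e=np.array(p)[:2]-pb[:2]
    return np.round([1000*(c*e[0]+s*e[1]),1000*(-s*e[0]+c*e[1]),1000*p[2]],1)
def where():
    o=robot.observe(); pb=pickle.load(open('pb.pkl','rb')); Rt=Rm(o['eef_rot'])
    print('bay',tobay(o['position']),'head',round(np.degrees(np.arctan2(Rt[1,0],Rt[0,0])-pb[2]),2),'q7',round(o['joints'][6],2),'F',np.round(o['contact_force'],2),o['clock'])
E
python3 - <<'E'
from h import *
where()
print(bcmd(-120,-85,150,90)); print(bcmd(-120,-85,150,90,10))
E
```

```text
bay [-160.   -11.6  320.8] head -0.14 q7 -0.4 F [ 0.01  0.45 -1.11] 2.2
(array([1.  , 1.83, 4.27]), array([ -0. ,   0. , -90.1]))
(array([1.  , 1.83, 4.27]), array([  7.9,   7.9, -89.9]))
```

Emit:
move_arm([
  {"dx":0.1,"dy":0.2,"dz":0.2,"wx":0,"wy":0,"wz":-5},
  {"dx":0.2,"dy":0.4,"dz":0.6,"wx":0,"wy":0,"wz":-13},
  {"dx":0.3,"dy":0.6,"dz":1.0,"wx":0,"wy":0,"wz":-21},
  {"dx":0.4,"dy":0.8,"dz":1.5,"wx":0,"wy":0,"wz":-29},
  {"dx":0.5,"dy":1.0,"dz":2.0,"wx":0,"wy":0,"wz":-37},
  {"dx":0.6,"dy":1.2,"dz":2.4,"wx":0,"wy":0,"wz":-45},
  {"dx":0.7,"dy":1.4,"dz":2.8,"wx":0,"wy":0,"wz":-53},
  {"dx":0.8,"dy":1.6,"dz":3.2,"wx":0,"wy":0,"wz":-61},
  {"dx":0.9,"dy":1.7,"dz":3.5,"wx":0,"wy":0,"wz":-69},
  {"dx":1.0,"dy":1.8,"dz":3.7,"wx":0,"wy":0,"wz":-76},
])

```text
clock: 3.2
position: [0.522, -0.1637, 0.1717]
eef_rot: [-1.337, -2.841, 0.001]
contact_force: [-0.3, 0.1, 0.2]
finger_gap: 0.0171
grip_force: 0.0
```

Run:
```python
from h import *
where()
print(bcmd(-120,-85,42,90,10))
```

```text
bay [-119.9  -83.4  171.7] head 76.2 q7 0.77 F [-0.28  0.1   0.17] 3.2
(array([-0.04,  0.01,  3.24]), array([  1.2,   9.9, -13.8]))
```

Emit:
move_arm([
  {"dx":0,"dy":0,"dz":0.2,"wx":0.2,"wy":2,"wz":-3},
  {"dx":0,"dy":0,"dz":0.6,"wx":0.4,"wy":4,"wz":-6},
  {"dx":0,"dy":0,"dz":1.0,"wx":0.6,"wy":6,"wz":-9},
  {"dx":0,"dy":0,"dz":1.5,"wx":0.9,"wy":8,"wz":-11},
  {"dx":0,"dy":0,"dz":2.0,"wx":1.1,"wy":9,"wz":-13},
  {"dx":0,"dy":0,"dz":2.4,"wx":1.2,"wy":9.9,"wz":-13.8},
  {"dx":0,"dy":0,"dz":2.8,"wx":1.2,"wy":9.9,"wz":-13.8},
  {"dx":0,"dy":0,"dz":3.1,"wx":1.2,"wy":9.9,"wz":-13.8},
  {"dx":0,"dy":0,"dz":3.24,"wx":1.2,"wy":9.9,"wz":-13.8},
  {"dx":0,"dy":0,"dz":3.24,"wx":1.2,"wy":9.9,"wz":-13.8},
])

```text
clock: 4.2
position: [0.5219, -0.1629, 0.0428]
eef_rot: [-0.939, -2.823, -0.081]
contact_force: [-0.1, -0.7, -0.0]
finger_gap: 0.0171
grip_force: 0.0
```

Run:
```python
from h import *
where()
print(bcmd(-122,-50,42,90,10))
print(bcmd(-122,-42,42,90,10))
d=wshot('w2'); a=cv2.imread('pics/w2.png')
cv2.imwrite('pics/w2b.png',cv2.resize(a,None,fx=1.25,fy=1.25))
```

```text
bay [-119.3  -82.9   42.8] head 89.79 q7 0.99 F [-0.08 -0.69 -0.02] 4.2
(array([ 0.81, -0.07,  0.16]), array([ 0. ,  0. , -0.2]))
(array([ 1.  , -0.07,  0.2 ]), array([ 0. ,  0. , -0.2]))
```

View pics/w2b.png

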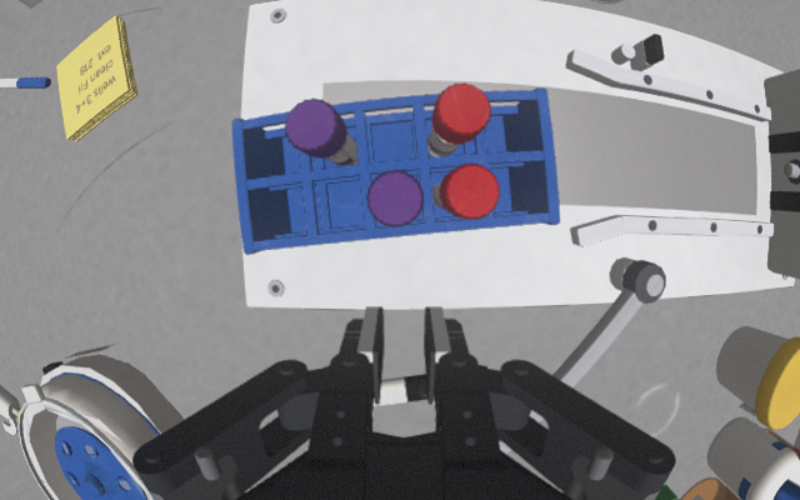

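Emit:
move_arm([
  {"dx":0.1,"dy":-0.02,"dz":0.02,"wx":0,"wy":0,"wz":0},
  {"dx":0.22,"dy":-0.04,"dz":0.05,"wx":0,"wy":0,"wz":0},
  {"dx":0.34,"dy":-0.06,"dz":0.08,"wx":0,"wy":0,"wz":0},
  {"dx":0.45,"dy":-0.07,"dz":0.1,"wx":0,"wy":0,"wz":0},
  {"dx":0.55,"dy":-0.07,"dz":0.12,"wx":0,"wy":0,"wz":0},
  {"dx":0.65,"dy":-0.07,"dz":0.14,"wx":0,"wy":0,"wz":0},
  {"dx":0.75,"dy":-0.07,"dz":0.16,"wx":0,"wy":0,"wz":0},
  {"dx":0.85,"dy":-0.07,"dz":0.17,"wx":0,"wy":0,"wz":0},
  {"dx":0.93,"dy":-0.07,"dz":0.18,"wx":0,"wy":0,"wz":0},
  {"dx":0.97,"dy":-0.07,"dz":0.19,"wx":0,"wy":0,"wz":0},
])

```text
clock: 5.25
position: [0.4889, -0.1416, 0.0426]
eef_rot: [-0.939, -2.824, -0.081]
contact_force: [0.8, -0.0, -0.2]
finger_gap: 0.0169
grip_force: 0.5
```

Run:
```python
from h import *
where()
d=wshot('w3'); a=cv2.imread('pics/w3.png')[0:260,120:480]
cv2.imwrite('pics/w3b.png',cv2.resize(a,None,fx=2.2,fy=2.2,interpolation=cv2.INTER_CUBIC))
```

```text
bay [-121.9  -43.7   42.6] head 89.8 q7 0.97 F [ 0.85 -0.03 -0.18] 5.25
```

View pics/w3b.png

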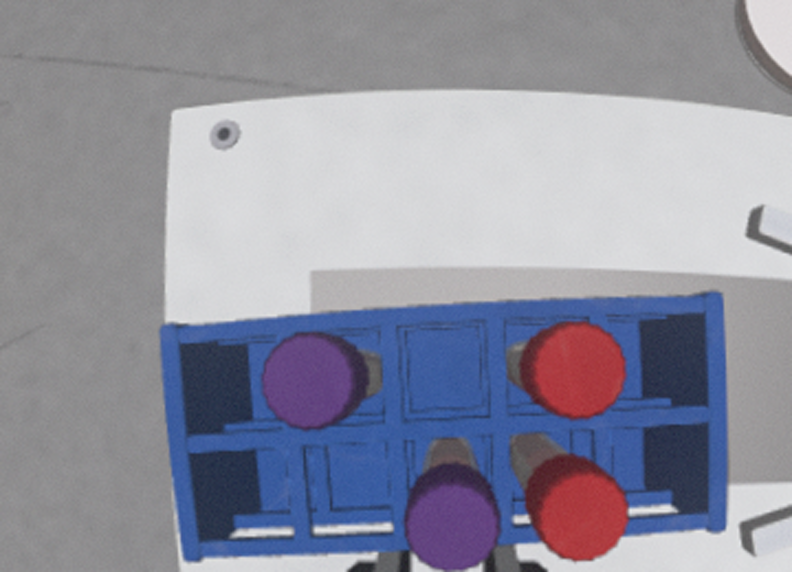

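```bash
cat > rf.py <<'E'
from h import *
np.set_printoptions(precision=4,suppress=True)
def rackfit(fn,l,ox,oy,k,p0=(-120,0,0)):
    d=pickle.load(open('pics/'+fn+'.pkl','rb')); pb=pickle.load(open('pb.pkl','rb'))
    o=np.array(l,float); o[:,3]=ox+(o[:,3]+.5)/k-.5; o[:,4]=oy+(o[:,4]+.5)/k-.5
    w=place(pb,[[p0[0],p0[1],0]])[0]
    p,r=wfit(d,o,[w[0],w[1],pb[2]+p0[2]]); print(tobay([*p[:2],0])[:2],'yaw',round(p[2]-pb[2],4)); print(r.T*k); return d,pb,p
E
python3 - <<'E'
from rf import *
d,pb,p=rackfit('w3',[(62,27,66,720,292),(62,-27,66,725,532),(-62,27,66,162,326),(-62,-27,66,186,560)],120,0,2.2)
print((wproj(d,place(pb,[(-210,90,6),(-27,44.5,18),(-27,-44.5,18),(-27,54.5,18)]))-[120,0])*2.2)
E
```

```text
[-122.5   -8.7] yaw 0.055
[[ 6.3345  4.2684 -6.3342 -4.8617]
 [-1.6352  1.5418 -1.761   4.9672]]
[[171.3661 103.6587]
 [766.7761 233.6594]
 [758.584  527.4198]
 [765.3317 201.3795]]
```

Run:
```python
from h import *
for q in [(-122,-49,42),(-137,-49,42),(-137,-34.5,42)]: print(bcmd(*q,90,10))
```

```text
(array([-0.14, -0.  , -0.01]), array([ 0. ,  0. , -0.2]))
(array([-0.14, -0.38, -0.01]), array([ 0. ,  0. , -0.2]))
(array([ 0.22, -0.38,  0.05]), array([ 0. ,  0. , -0.2]))
```

Emit:
move_arm([
  {"dx":-0.14,"dy":0,"dz":0,"wx":0,"wy":0,"wz":0},
  {"dx":-0.15,"dy":-0.1,"dz":0,"wx":0,"wy":0,"wz":0},
  {"dx":-0.15,"dy":-0.3,"dz":0,"wx":0,"wy":0,"wz":0},
  {"dx":-0.1,"dy":-0.38,"dz":0,"wx":0,"wy":0,"wz":0},
  {"dx":-0.04,"dy":-0.38,"dz":0.01,"wx":0,"wy":0,"wz":0},
  {"dx":0.03,"dy":-0.38,"dz":0.02,"wx":0,"wy":0,"wz":0},
  {"dx":0.1,"dy":-0.38,"dz":0.03,"wx":0,"wy":0,"wz":0},
  {"dx":0.16,"dy":-0.38,"dz":0.04,"wx":0,"wy":0,"wz":0},
  {"dx":0.21,"dy":-0.38,"dz":0.05,"wx":0,"wy":0,"wz":0},
  {"dx":0.22,"dy":-0.38,"dz":0.05,"wx":0,"wy":0,"wz":0},
])

```text
clock: 6.3
position: [0.4728, -0.1483, 0.0422]
eef_rot: [-0.939, -2.824, -0.082]
contact_force: [0.7, -0.1, -0.8]
finger_gap: 0.0169
grip_force: 0.4
```

Run:
```python
from h import *
where()
print(bcmd(-137,-60,42,90,10),bcmd(-150,-75,150,90,0))
```

```text
bay [-136.8  -34.7   42.2] head 89.81 q7 0.99 F [ 0.67 -0.14 -0.75] 6.3
(array([-0.62, -0.  , -0.1 ]), array([ 0. ,  0.1, -0.2])) (array([-0.53, -0.33, -2.83]), array([ 0. , -9.9, -0.2]))
```

Emit:
move_arm([
  {"dx":-0.15,"dy":0,"dz":0,"wx":0,"wy":0,"wz":0},
  {"dx":-0.4,"dy":0,"dz":-0.05,"wx":0,"wy":0,"wz":0},
  {"dx":-0.7,"dy":0,"dz":-0.2,"wx":0,"wy":0,"wz":0},
  {"dx":-0.9,"dy":0,"dz":-0.6,"wx":0,"wy":0,"wz":0},
  {"dx":-1.0,"dy":0,"dz":-1.2,"wx":0,"wy":-2,"wz":0},
  {"dx":-1.0,"dy":-0.2,"dz":-1.9,"wx":0,"wy":-4,"wz":5},
  {"dx":-1.0,"dy":-0.5,"dz":-2.6,"wx":0,"wy":-6,"wz":12},
  {"dx":-1.0,"dy":-0.9,"dz":-3.2,"wx":0,"wy":-8,"wz":20},
  {"dx":-1.0,"dy":-1.3,"dz":-3.7,"wx":0,"wy":-9,"wz":28},
  {"dx":-1.0,"dy":-1.7,"dz":-4.0,"wx":0,"wy":-10,"wz":36},
])

```text
clock: 7.3
position: [0.4868, -0.2444, 0.195]
eef_rot: [-1.864, -2.519, 0.083]
contact_force: [0.6, 0.4, 0.0]
finger_gap: 0.017
grip_force: 0.0
```

Run:
```python
from h import *
where()
print(bcmd(-225,0,150,0,0))
```

```text
bay [-205.6 -103.3  195. ] head 53.65 q7 0.53 F [0.59 0.39 0.03] 7.3
(array([ 1.82, -1.87,  1.17]), array([-1.8,  2.6, 53.6]))
```

Emit:
move_arm([
  {"dx":0.1,"dy":-0.1,"dz":0.1,"wx":-0.2,"wy":0.3,"wz":5},
  {"dx":0.3,"dy":-0.3,"dz":0.2,"wx":-0.4,"wy":0.6,"wz":12},
  {"dx":0.6,"dy":-0.6,"dz":0.4,"wx":-0.6,"wy":0.9,"wz":19},
  {"dx":0.9,"dy":-0.9,"dz":0.6,"wx":-0.9,"wy":1.2,"wz":26},
  {"dx":1.2,"dy":-1.2,"dz":0.8,"wx":-1.1,"wy":1.6,"wz":33},
  {"dx":1.5,"dy":-1.5,"dz":0.9,"wx":-1.4,"wy":2,"wz":40},
  {"dx":1.7,"dy":-1.7,"dz":1.0,"wx":-1.6,"wy":2.3,"wz":47},
  {"dx":1.82,"dy":-1.87,"dz":1.1,"wx":-1.8,"wy":2.6,"wz":52},
  {"dx":1.82,"dy":-1.87,"dz":1.17,"wx":-1.8,"wy":2.6,"wz":53.6},
  {"dx":1.82,"dy":-1.87,"dz":1.17,"wx":-1.8,"wy":2.6,"wz":53.6},
])

```text
clock: 8.3
position: [0.3913, -0.1979, 0.148]
eef_rot: [-2.799, -1.42, 0.002]
contact_force: [0.1, 0.6, 0.1]
finger_gap: 0.0172
grip_force: 0.0
```

Run:
```python
from h import *
where()
d=wshot('w4'); a=cv2.imread('pics/w4.png')[0:270,140:500]
cv2.imwrite('pics/w4b.png',cv2.resize(a,None,fx=2.2,fy=2.2,interpolation=cv2.INTER_CUBIC))
```

```text
bay [-225.2    1.2  148. ] head 0.4 q7 -0.3 F [0.11 0.63 0.09] 8.3
```

View pics/w4b.png

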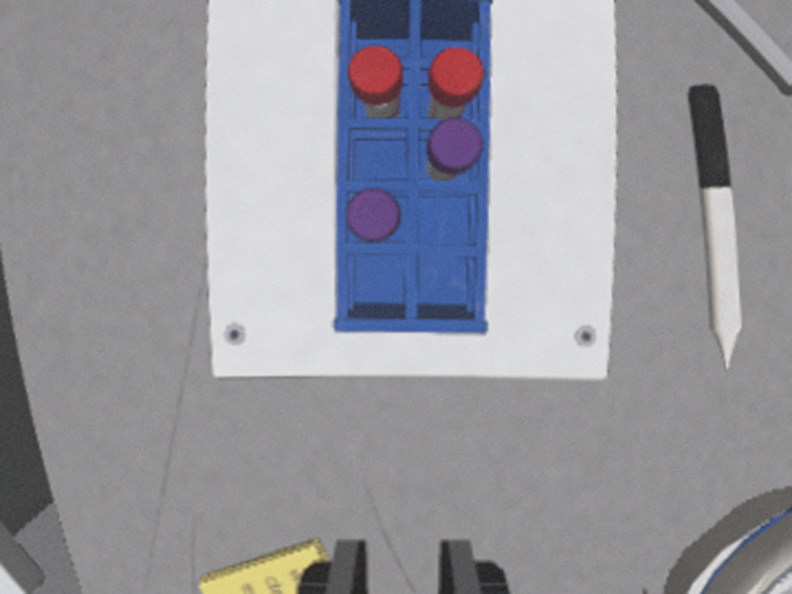

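Run:
```python
from rf import *
d,pb,p=rackfit('w4',[(-62,27,66,334,331),(-62,-27,66,488,333),(62,27,66,339,0),(62,-27,66,493,0)],140,0,2.2)
print((wproj(d,place(pb,[(-210,90,6),(-210,-90,6)]))-[140,0])*2.2, 'obs 214,377 606,378')
for z in (60,47): print(bcmd(-210,0,z,0))
```

```text
[-121.3   -0.9] yaw -0.007
[[ -0.7715   0.7064  -1.8944   2.1074]
 [  3.7956   4.2012 -12.8869  -9.9452]]
[[208.7823 375.0031]
 [606.1111 378.1918]] obs 214,377 606,378
(array([0.38, 0.03, 2.21]), array([-0.2, -0. ,  0.4]))
(array([0.38, 0.03, 2.53]), array([-0.2, -0. ,  0.4]))
```

Run:
```python
from rf import *
S={'w1':(245,3,[(-210,90,6,45,566),(-210,-90,6,385,566),(10,-72,41,366,126),(-27,49.5,18,111,211),(-27,-49.5,18,313,208),(0,-37.5,18,288,147),(0,37.5,18,134,150)]),
'w3':(120,2.2,[(-210,90,6,174,109)]),'w4':(140,2.2,[(-210,90,6,214,377),(-210,-90,6,606,378)])}
D={k:pickle.load(open('pics/%s.pkl'%k,'rb')) for k in S}
def res(p):
    r=[]
    for k,(ox,s,l) in S.items():
        o=np.array(l,float); r.append(wproj(D[k],place(p,o[:,:3]))-np.c_[ox+(o[:,3]+.5)/s-.5,(o[:,4]+.5)/s-.5])
    return np.vstack(r).ravel()
s=least_squares(res,[.5265,-.0177,.9321],loss='soft_l1'); print(s.x,s.fun.reshape(-1,2).T)
pickle.dump(s.x,open('pb.pkl','wb')); where()
rackfit('w4',[(-62,27,66,334,331),(-62,-27,66,488,333)],140,0,2.2)
for q in [(-208,50),(-195,47),(-150,47)]: print(bcmd(q[0],-.5,q[1],0))
```

```text
[ 0.5267 -0.0177  0.9352] [[ 0.1242  0.7166  0.5247 -0.7295  0.66    0.5606 -0.2664 -1.1892 -1.2959
   1.1426]
 [ 0.3649 -0.319  -0.6874 -1.0321 -0.89    1.3798  1.0788 -1.0614 -0.5072
  -0.0201]]
bay [-225.2    1.7  148.2] head 0.25 q7 -0.3 F [-0.01 -0.42  0.31] 8.35
[-120.    -0.2] yaw -0.0075
[[-0.8315  0.8351]
 [ 0.007   0.0285]]
(array([0.43, 0.06, 2.46]), array([-0.2, -0. ,  0.3]))
(array([0.75, 0.07, 2.53]), array([-0.2, -0. ,  0.3]))
(array([1.88, 0.07, 2.53]), array([-0.2, -0. ,  0.3]))
```

Emit:
move_arm([
  {"dx":0.05,"dy":0.01,"dz":0.2,"wx":-0.2,"wy":0,"wz":0.1},
  {"dx":0.1,"dy":0.02,"dz":0.6,"wx":-0.2,"wy":0,"wz":0.2},
  {"dx":0.15,"dy":0.03,"dz":1.1,"wx":-0.2,"wy":0,"wz":0.3},
  {"dx":0.2,"dy":0.04,"dz":1.6,"wx":-0.2,"wy":0,"wz":0.3},
  {"dx":0.25,"dy":0.05,"dz":2.0,"wx":-0.2,"wy":0,"wz":0.3},
  {"dx":0.3,"dy":0.05,"dz":2.3,"wx":-0.2,"wy":0,"wz":0.3},
  {"dx":0.36,"dy":0.06,"dz":2.5,"wx":-0.2,"wy":0,"wz":0.3},
  {"dx":0.42,"dy":0.06,"dz":2.53,"wx":-0.2,"wy":0,"wz":0.3},
  {"dx":0.48,"dy":0.06,"dz":2.53,"wx":-0.2,"wy":0,"wz":0.3},
  {"dx":0.55,"dy":0.06,"dz":2.53,"wx":-0.2,"wy":0,"wz":0.3},
])

```text
clock: 9.35
position: [0.4062, -0.1812, 0.0474]
eef_rot: [2.805, 1.412, 0.001]
contact_force: [-0.5, -0.0, 0.3]
finger_gap: 0.0171
grip_force: 0.0
```

Run:
```python
from h import *
where()
for x in (-150,-90,-30): print(bcmd(x,-.5,47,0))
```

```text
bay [-2.031e+02 -1.000e-01  4.740e+01] head -0.13 q7 -0.43 F [-0.5  -0.02  0.32] 9.35
(array([1.33, 0.01, 0.01]), array([ 0.1, -0. , -0.1]))
(array([2.83, 0.  , 0.01]), array([ 0.1, -0. , -0.1]))
(array([4.33, 0.  , 0.01]), array([ 0.1, -0. , -0.1]))
```

Emit:
move_arm([
  {"dx":0.06,"dy":0,"dz":0,"wx":0,"wy":0,"wz":0},
  {"dx":0.14,"dy":0,"dz":0,"wx":0,"wy":0,"wz":0},
  {"dx":0.24,"dy":0,"dz":0,"wx":0,"wy":0,"wz":0},
  {"dx":0.36,"dy":0,"dz":0,"wx":0,"wy":0,"wz":0},
  {"dx":0.5,"dy":0,"dz":0,"wx":0,"wy":0,"wz":0},
  {"dx":0.65,"dy":0,"dz":0,"wx":0,"wy":0,"wz":0},
  {"dx":0.8,"dy":0,"dz":0,"wx":0,"wy":0,"wz":0},
  {"dx":0.93,"dy":0,"dz":0,"wx":0,"wy":0,"wz":0},
  {"dx":1.03,"dy":0,"dz":0,"wx":0,"wy":0,"wz":0},
  {"dx":1.08,"dy":0,"dz":0,"wx":0,"wy":0,"wz":0},
])

```text
clock: 10.35
position: [0.4314, -0.1458, 0.0468]
eef_rot: [2.805, 1.414, -0.0]
contact_force: [-0.5, -1.9, 1.0]
finger_gap: 0.0172
grip_force: 1.0
```

```bash
cat > chk.py <<'E'
from rf import *
import sys
fn=sys.argv[1]; where(); d=wshot(fn); a=cv2.imread('pics/'+fn+'.png').astype(int)
b,g,r=a[...,0],a[...,1],a[...,2]
m=(b>r+25)&(b>g+15); w=(r>150)&(g>150)&(b>150)
n=cv2.connectedComponentsWithStats(m.astype(np.uint8)); i=1+np.argmax(n[2][1:,4]); m=n[1]==i
print('bbox',n[2][i])
for row in list(range(0,260,20)):
    c=np.flatnonzero(m[row]); 
    if len(c)>10:
        # image row/col to bay at z=66 plane
        out=[]
        for u in (c[0]-.5,c[-1]+.5):
            s=least_squares(lambda q:(wproj(d,[[q[0],q[1],.066]])-[u,row]).ravel(),d['pos'][:2]+.05*d['R'][:2,0]); out.append(tobay([*s.x,.066])[:2])
        print(row,c[0],c[-1],out, 'mid y',np.round((out[0]+out[1])[1]/2,1))
E
python3 chk.py w5
```

```text
bay [-159.7    0.6   46.8] head -0.09 q7 -0.53 F [-0.46 -1.9   1.05] 10.35
bbox [  264     0   121   250 23613]
0 265 383 [array([-34.2,  26. ]), array([-34.2, -25. ])] mid y 0.5
20 264 383 [array([-43.7,  26.3]), array([-43.8, -24.8])] mid y 0.8
40 264 384 [array([-53. ,  26.2]), array([-53. , -25.1])] mid y 0.5
60 314 335 [array([-62.7,   5. ]), array([-62.7,  -4.3])] mid y 0.4
80 264 383 [array([-70.8,  26.2]), array([-70.8, -24.7])] mid y 0.8
100 264 383 [array([-79.5,  26.4]), array([-79.5, -24.8])] mid y 0.8
120 264 383 [array([-88.1,  26.6]), array([-88.2, -24.9])] mid y 0.9
140 265 382 [array([-96.9,  26.4]), array([-96.9, -24.8])] mid y 0.8
160 266 381 [array([-105.7,   26.3]), array([-105.8,  -24.6])] mid y 0.8
180 267 381 [array([-114.8,   26.2]), array([-114.9,  -25. ])] mid y 0.6
200 268 379 [array([-124.1,   26.3]), array([-124.2,  -24.6])] mid y 0.8
220 269 378 [array([-133.9,   26.4]), array([-133.9,  -24.7])] mid y 0.8
240 270 377 [array([-144.1,   26.6]), array([-144.1,  -24.8])] mid y 0.9
```

Run:
```python
from h import *
for x in (-125,-100): print(bcmd(x,0,47,0))
```

```text
(array([ 0.86,  0.01, -0.  ]), array([ 0. , -0. , -0.1]))
(array([ 1.49,  0.01, -0.  ]), array([ 0. , -0. , -0.1]))
```

Emit:
move_arm([
  {"dx":0.06,"dy":0,"dz":0,"wx":0,"wy":0,"wz":0},
  {"dx":0.15,"dy":0,"dz":0,"wx":0,"wy":0,"wz":0},
  {"dx":0.28,"dy":0.01,"dz":0,"wx":0,"wy":0,"wz":0},
  {"dx":0.42,"dy":0.01,"dz":0,"wx":0,"wy":0,"wz":0},
  {"dx":0.56,"dy":0.01,"dz":0,"wx":0,"wy":0,"wz":0},
  {"dx":0.7,"dy":0.02,"dz":0,"wx":0,"wy":0,"wz":0},
  {"dx":0.83,"dy":0.02,"dz":0,"wx":0,"wy":0,"wz":0},
  {"dx":0.93,"dy":0.02,"dz":0,"wx":0,"wy":0,"wz":0},
  {"dx":0.98,"dy":0.02,"dz":0,"wx":0,"wy":0,"wz":0},
  {"dx":1.0,"dy":0.02,"dz":0,"wx":0,"wy":0,"wz":0},
])

```text
clock: 11.4
position: [0.4557, -0.1145, 0.0468]
eef_rot: [2.806, 1.413, -0.0]
contact_force: [-1.3, -0.6, -1.1]
finger_gap: 0.0169
grip_force: 0.6
```

```bash
python3 chk.py w6 | head -8
python3 - <<'E'
import cv2
a=cv2.imread('pics/w6.png')[0:170,200:450]; cv2.imwrite('pics/w6b.png',cv2.resize(a,None,fx=3.2,fy=3.2,interpolation=cv2.INTER_CUBIC))
E
```

```text
bay [-120.1   -0.3   46.8] head -0.11 q7 -0.62 F [-1.3  -0.62 -1.09] 11.4
bbox [  264     0   121   250 23606]
0 264 383 [array([ 5.5, 25.5]), array([  5.4, -26. ])] mid y -0.2
20 264 383 [array([-4.1, 25.3]), array([ -4.2, -25.8])] mid y -0.2
40 264 384 [array([-13.4,  25.2]), array([-13.4, -26.1])] mid y -0.5
60 313 334 [array([-23.1,   4.4]), array([-23.1,  -4.8])] mid y -0.2
80 264 383 [array([-31.1,  25.3]), array([-31.2, -25.6])] mid y -0.2
100 264 383 [array([-39.8,  25.4]), array([-39.9, -25.7])] mid y -0.2
```

View pics/w6b.png

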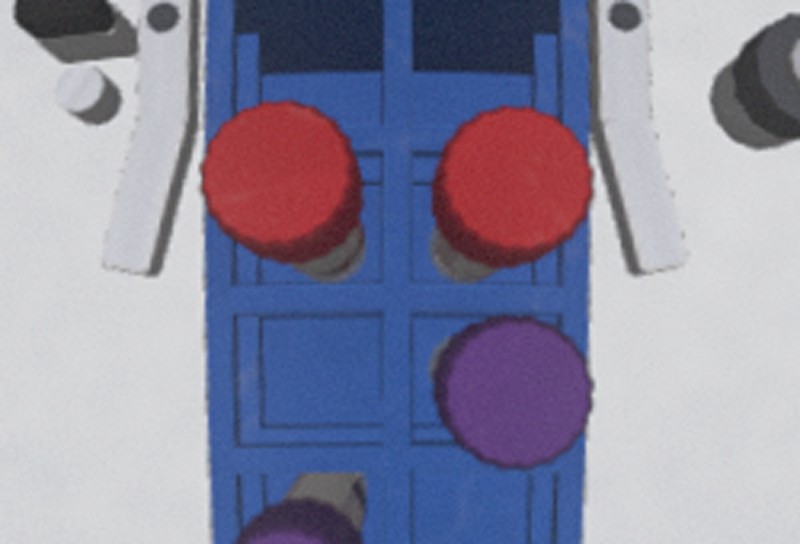

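The rack sits centred between the rails (rail inner edges at crop columns ≈190 and 597, rack 204–592), with yaw ≈ 0. I'll keep pushing.

Run:
```python
from h import *
for x in (-40,10): print(bcmd(x,0,47,0))
```

```text
(array([ 2.  , -0.01, -0.01]), array([ 0. ,  0. , -0.1]))
(array([ 3.25, -0.01, -0.01]), array([ 0. ,  0. , -0.1]))
```

Emit:
move_arm([
  {"dx":0.06,"dy":0,"dz":0,"wx":0,"wy":0,"wz":0},
  {"dx":0.18,"dy":0,"dz":0,"wx":0,"wy":0,"wz":0},
  {"dx":0.38,"dy":0,"dz":0,"wx":0,"wy":0,"wz":0},
  {"dx":0.62,"dy":0,"dz":0,"wx":0,"wy":0,"wz":0},
  {"dx":0.9,"dy":0,"dz":0,"wx":0,"wy":0,"wz":0},
  {"dx":1.18,"dy":0,"dz":0,"wx":0,"wy":0,"wz":0},
  {"dx":1.46,"dy":0,"dz":0,"wx":0,"wy":0,"wz":0},
  {"dx":1.7,"dy":0,"dz":0,"wx":0,"wy":0,"wz":0},
  {"dx":1.9,"dy":0,"dz":0,"wx":0,"wy":0,"wz":0},
  {"dx":2.0,"dy":0,"dz":0,"wx":0,"wy":0,"wz":0},
])

```text
clock: 12.45
position: [0.5038, -0.0495, 0.0468]
eef_rot: [2.805, 1.414, 0.0]
contact_force: [-1.3, -1.6, 1.0]
finger_gap: 0.0165
grip_force: 1.0
```

```bash
python3 chk.py w7 | head -8
python3 - <<'E'
from h import *
for x in (5,14): print(bcmd(x,0,47,0))
E
```

```text
bay [-39.1  -0.5  46.8] head -0.07 q7 -0.78 F [-1.32 -1.59  0.99] 12.45
bbox [  264     0   121   250 23730]
0 264 383 [array([86.4, 25.4]), array([ 86.4, -26.1])] mid y -0.4
20 264 383 [array([76.8, 25.2]), array([ 76.8, -25.9])] mid y -0.3
40 264 384 [array([67.6, 25.2]), array([ 67.6, -26.2])] mid y -0.5
60 314 334 [array([57.8,  3.9]), array([57.8, -4.9])] mid y -0.5
80 264 384 [array([49.8, 25.2]), array([ 49.8, -26.2])] mid y -0.5
100 264 383 [array([41.1, 25.3]), array([ 41. , -25.8])] mid y -0.2
(array([ 1.09, -0.01, -0.  ]), array([ 0. , -0. , -0.1]))
(array([ 1.32, -0.01, -0.  ]), array([ 0. , -0. , -0.1]))
```

Emit:
move_arm([
  {"dx":0.06,"dy":0,"dz":0,"wx":0,"wy":0,"wz":0},
  {"dx":0.18,"dy":-0.01,"dz":0,"wx":0,"wy":0,"wz":0},
  {"dx":0.34,"dy":-0.01,"dz":0,"wx":0,"wy":0,"wz":0},
  {"dx":0.52,"dy":-0.01,"dz":0,"wx":0,"wy":0,"wz":0},
  {"dx":0.7,"dy":-0.01,"dz":0,"wx":0,"wy":0,"wz":0},
  {"dx":0.86,"dy":-0.01,"dz":0,"wx":0,"wy":0,"wz":0},
  {"dx":0.98,"dy":-0.01,"dz":0,"wx":0,"wy":0,"wz":0},
  {"dx":1.08,"dy":-0.01,"dz":0,"wx":0,"wy":0,"wz":0},
  {"dx":1.15,"dy":-0.01,"dz":0,"wx":0,"wy":0,"wz":0},
  {"dx":1.2,"dy":-0.01,"dz":0,"wx":0,"wy":0,"wz":0},
])

```text
clock: 13.5
position: [0.5315, -0.0116, 0.0468]
eef_rot: [2.806, 1.413, -0.001]
contact_force: [-0.0, -1.4, 0.8]
finger_gap: 0.017
grip_force: 0.8
```

```bash
python3 chk.py w8 | head -5
python3 - <<'E'
from h import *
for x in (14,17): print(bcmd(x,0,47,0))
E
```

```text
bay [ 7.8 -0.2 46.8] head -0.13 q7 -0.87 F [-0.02 -1.4   0.82] 13.5
bbox [  263     0   122   250 23624]
0 264 383 [array([133.3,  25.5]), array([133.2, -25.9])] mid y -0.2
20 264 383 [array([123.7,  25.3]), array([123.6, -25.7])] mid y -0.2
40 263 383 [array([114.5,  25.7]), array([114.4, -25.6])] mid y 0.0
(array([ 0.15, -0.01, -0.01]), array([ 0. ,  0. , -0.1]))
(array([ 0.22, -0.01, -0.01]), array([ 0. ,  0. , -0.1]))
```

Now I'll creep toward the stop, watching the force.

Emit:
move_arm([
  {"dx":0.02,"dy":0,"dz":0,"wx":0,"wy":0,"wz":0},
  {"dx":0.04,"dy":0,"dz":0,"wx":0,"wy":0,"wz":0},
  {"dx":0.06,"dy":0,"dz":0,"wx":0,"wy":0,"wz":0},
  {"dx":0.08,"dy":0,"dz":0,"wx":0,"wy":0,"wz":0},
  {"dx":0.1,"dy":0,"dz":0,"wx":0,"wy":0,"wz":0},
  {"dx":0.11,"dy":0,"dz":0,"wx":0,"wy":0,"wz":0},
  {"dx":0.12,"dy":0,"dz":0,"wx":0,"wy":0,"wz":0},
  {"dx":0.13,"dy":0,"dz":0,"wx":0,"wy":0,"wz":0},
  {"dx":0.14,"dy":0,"dz":0,"wx":0,"wy":0,"wz":0},
  {"dx":0.15,"dy":0,"dz":0,"wx":0,"wy":0,"wz":0},
])

```text
clock: 14.55
position: [0.535, -0.0069, 0.0468]
eef_rot: [2.806, 1.413, -0.0]
contact_force: [-0.7, -1.6, 0.1]
finger_gap: 0.0171
grip_force: 0.9
```

```bash
python3 chk.py w9 | head -3
```

```text
bay [13.7 -0.3 46.8] head -0.13 q7 -0.88 F [-0.74 -1.64  0.15] 14.55
bbox [  263     0   122   250 23839]
0 264 383 [array([139.2,  25.4]), array([139.2, -26. ])] mid y -0.3
```

Emit:
move_arm([
  {"dx":0.01,"dy":0,"dz":0,"wx":0,"wy":0,"wz":0},
  {"dx":0.02,"dy":0,"dz":0,"wx":0,"wy":0,"wz":0},
  {"dx":0.03,"dy":0,"dz":0,"wx":0,"wy":0,"wz":0},
  {"dx":0.035,"dy":0,"dz":0,"wx":0,"wy":0,"wz":0},
  {"dx":0.04,"dy":0,"dz":0,"wx":0,"wy":0,"wz":0},
  {"dx":0.045,"dy":0,"dz":0,"wx":0,"wy":0,"wz":0},
  {"dx":0.05,"dy":0,"dz":0,"wx":0,"wy":0,"wz":0},
  {"dx":0.05,"dy":0,"dz":0,"wx":0,"wy":0,"wz":0},
  {"dx":0.05,"dy":0,"dz":0,"wx":0,"wy":0,"wz":0},
  {"dx":0.05,"dy":0,"dz":0,"wx":0,"wy":0,"wz":0},
])

```text
clock: 15.6
position: [0.5351, -0.0068, 0.0467]
eef_rot: [2.806, 1.411, -0.005]
contact_force: [-3.5, -5.4, 4.7]
finger_gap: 0.0168
grip_force: 3.2
```

```bash
python3 chk.py w10 | head -3
```

```text
bay [13.8 -0.3 46.7] head -0.18 q7 -0.88 F [-3.49 -5.38  4.73] 15.6
bbox [  263     0   121   250 23784]
0 263 383 [array([139.3,  25.7]), array([139.1, -26.1])] mid y -0.2
```

Emit:
move_arm([
  {"dx":-0.02,"dy":0,"dz":0,"wx":0,"wy":0,"wz":0},
  {"dx":-0.06,"dy":0,"dz":0,"wx":0,"wy":0,"wz":0},
  {"dx":-0.15,"dy":0,"dz":0,"wx":0,"wy":0,"wz":0},
  {"dx":-0.35,"dy":0,"dz":0,"wx":0,"wy":0,"wz":0},
  {"dx":-0.65,"dy":0,"dz":-0.1,"wx":0,"wy":0,"wz":0},
  {"dx":-1.0,"dy":0,"dz":-0.4,"wx":0,"wy":0,"wz":0},
  {"dx":-1.3,"dy":0,"dz":-0.9,"wx":0,"wy":0,"wz":0},
  {"dx":-1.5,"dy":0,"dz":-1.5,"wx":0,"wy":0,"wz":0},
  {"dx":-1.6,"dy":0.1,"dz":-2.0,"wx":0,"wy":0,"wz":-3},
  {"dx":-1.6,"dy":0.3,"dz":-2.3,"wx":0,"wy":0,"wz":-8},
])

```text
clock: 16.65
position: [0.5075, -0.0649, 0.1407]
eef_rot: [2.697, 1.606, 0.002]
contact_force: [0.8, -0.0, 0.8]
finger_gap: 0.0173
grip_force: 0.0
```

```bash
cat > gate.py <<'E'
from h import *
def g(a,off=15.7,L=65): # gate pose
    return (10-L*np.sin(a)-off*np.cos(a), -72+L*np.cos(a)-off*np.sin(a))
E
python3 chk.py w11 | tail -13
python3 - <<'E'
from gate import *
q=g(2.43,45); print(q,bcmd(*q,130,139))
E
```

```text
bay [-49.4 -12.6 140.7] head 7.97 q7 -0.56 F [ 0.85 -0.04  0.8 ] 16.65
bbox [ 285    0   88  115 6863]
0 301 372 [array([105. ,  25.9]), array([113.4, -25.8])] mid y 0.0
20 298 369 [array([88.8, 25.7]), array([ 96.8, -25.7])] mid y 0.0
40 295 366 [array([73.1, 25.6]), array([ 80.8, -25.6])] mid y 0.0
60 292 363 [array([57.8, 25.7]), array([ 65.3, -25.5])] mid y 0.1
80 289 360 [array([42.8, 25.8]), array([ 50.1, -25.5])] mid y 0.2
100 286 358 [array([28., 26.]), array([ 35.3, -26.2])] mid y -0.1
(np.float64(1.6318757629072564), np.float64(-150.61281382034727)) (array([0.76, 3.52, 0.33]), array([   0.3,    0.4, -130.9]))
```

Emit:
move_arm([
  {"dx":0.05,"dy":0.2,"dz":0,"wx":0,"wy":0,"wz":-6},
  {"dx":0.1,"dy":0.5,"dz":0,"wx":0,"wy":0,"wz":-14},
  {"dx":0.15,"dy":0.8,"dz":0,"wx":0,"wy":0,"wz":-22},
  {"dx":0.2,"dy":1.1,"dz":0,"wx":0,"wy":0,"wz":-30},
  {"dx":0.3,"dy":1.5,"dz":0,"wx":0,"wy":0,"wz":-38},
  {"dx":0.4,"dy":1.9,"dz":0,"wx":0,"wy":0,"wz":-46},
  {"dx":0.5,"dy":2.3,"dz":0,"wx":0,"wy":0,"wz":-54},
  {"dx":0.6,"dy":2.7,"dz":0,"wx":0,"wy":0,"wz":-62},
  {"dx":0.7,"dy":3.1,"dz":0.1,"wx":0,"wy":0,"wz":-70},
  {"dx":0.76,"dy":3.4,"dz":0.2,"wx":0,"wy":0,"wz":-78},
], gripper=0)

```text
clock: 17.7
position: [0.6422, -0.1026, 0.1303]
eef_rot: [1.083, 2.949, 0.0]
contact_force: [-0.6, 0.6, 0.3]
finger_gap: -0.0002
grip_force: 0.0
```

Run:
```python
from gate import *
where(); q=g(2.43,45); print(q,bcmd(*q,70,139))
```

```text
bay [   0.2 -143.3  130.3] head 86.09 q7 0.71 F [-0.63  0.55  0.29] 17.7
(np.float64(1.6318757629072564), np.float64(-150.61281382034727)) (array([-0.18,  0.05,  1.51]), array([  0. ,   0. , -52.9]))
```

Emit:
move_arm([
  {"dx":-0.03,"dy":0.01,"dz":0.1,"wx":0,"wy":0,"wz":-5},
  {"dx":-0.07,"dy":0.02,"dz":0.2,"wx":0,"wy":0,"wz":-12},
  {"dx":-0.1,"dy":0.03,"dz":0.4,"wx":0,"wy":0,"wz":-19},
  {"dx":-0.13,"dy":0.04,"dz":0.6,"wx":0,"wy":0,"wz":-26},
  {"dx":-0.16,"dy":0.05,"dz":0.8,"wx":0,"wy":0,"wz":-33},
  {"dx":-0.18,"dy":0.05,"dz":1.0,"wx":0,"wy":0,"wz":-40},
  {"dx":-0.18,"dy":0.05,"dz":1.2,"wx":0,"wy":0,"wz":-46},
  {"dx":-0.18,"dy":0.05,"dz":1.4,"wx":0,"wy":0,"wz":-51},
  {"dx":-0.18,"dy":0.05,"dz":1.5,"wx":0,"wy":0,"wz":-52.9},
  {"dx":-0.18,"dy":0.05,"dz":1.5,"wx":0,"wy":0,"wz":-52.9},
])

```text
clock: 18.7
position: [0.6476, -0.1055, 0.0698]
eef_rot: [0.335, -3.122, -0.001]
contact_force: [-0.4, 0.4, 0.1]
finger_gap: -0.0001
grip_force: 0.0
```

Run:
```python
from gate import *
where(); q=g(2.43,45); print(bcmd(*q,37,139))
d=wshot('w12'); a=cv2.imread('pics/w12.png'); pb=pickle.load(open('pb.pkl','rb'))
for t in (2.3,2.4,2.5):
  print(t,wproj(d,place(pb,[(10-r*np.sin(t),-72+r*np.cos(t),36) for r in (0,40,70,100,127)])).round(0).tolist())
# marker/gate: bright-grey scan along columns for the bar
g_=cv2.cvtColor(a,cv2.COLOR_BGR2GRAY)
for r in range(60,240,20): print(r,' '.join(map(str,g_[r,170:480:10])))
```

```text
bay [   1.1 -149.4   69.8] head -221.33 q7 1.5 F [-0.43  0.43  0.13] 18.7
(array([-0.03, -0.01,  0.82]), array([ 0. , -0.1, -0.3]))
2.3 [[424.0, 165.0], [363.0, 156.0], [314.0, 150.0], [265.0, 144.0], [223.0, 141.0]]
2.4 [[424.0, 165.0], [362.0, 162.0], [313.0, 161.0], [264.0, 160.0], [223.0, 161.0]]
2.5 [[424.0, 165.0], [362.0, 169.0], [314.0, 172.0], [266.0, 176.0], [225.0, 180.0]]
60 140 190 201 203 138 142 140 141 141 141 145 141 143 212 213 212 213 214 215 214 214 216 217 217 166 160 162 158 157 155 154
80 146 145 143 142 202 176 54 141 140 137 140 143 139 144 141 217 216 217 213 215 216 218 217 217 219 169 165 161 158 156 155
100 139 136 143 140 139 143 48 46 49 48 138 144 138 144 145 146 135 217 217 217 215 217 220 157 206 207 219 162 163 161 155
120 142 137 142 143 136 141 141 140 142 51 54 145 141 143 144 145 147 146 202 218 220 218 219 222 219 221 207 203 157 157 154
140 140 146 142 145 143 139 143 143 142 144 138 142 138 139 139 141 142 144 141 146 219 218 219 222 221 220 221 149 204 220 96
160 142 141 137 145 144 142 121 149 164 168 172 168 167 165 167 163 165 167 164 165 164 166 165 166 84 175 173 220 219 207 205
180 145 142 143 141 141 142 142 140 145 140 143 144 142 143 143 140 139 142 145 139 146 140 142 203 220 220 220 221 220 220 108
200 145 142 143 139 146 140 143 144 142 141 142 142 142 139 140 139 142 137 140 142 142 142 142 140 141 219 220 221 219 219 219
220 141 148 138 142 143 141 141 143 139 145 143 141 143 140 143 140 142 143 144 142 140 141 143 140 147 144 163 218 221 220 219
```

Emit:
move_arm([
  {"dx":-0.03,"dy":-0.01,"dz":0.1,"wx":0,"wy":0,"wz":-0.3},
  {"dx":-0.03,"dy":-0.01,"dz":0.3,"wx":0,"wy":0,"wz":-0.3},
  {"dx":-0.03,"dy":-0.01,"dz":0.5,"wx":0,"wy":0,"wz":-0.3},
  {"dx":-0.03,"dy":-0.01,"dz":0.7,"wx":0,"wy":0,"wz":-0.3},
  {"dx":-0.02,"dy":-0.01,"dz":0.82,"wx":0,"wy":0,"wz":-0.3},
  {"dx":0.05,"dy":0,"dz":0.82,"wx":0,"wy":0,"wz":-0.3},
  {"dx":0.2,"dy":0,"dz":0.82,"wx":0,"wy":0,"wz":-0.3},
  {"dx":0.35,"dy":0,"dz":0.82,"wx":0,"wy":0,"wz":-0.3},
  {"dx":0.45,"dy":0,"dz":0.82,"wx":0,"wy":0,"wz":-0.3},
  {"dx":0.5,"dy":0,"dz":0.82,"wx":0,"wy":0,"wz":-0.3},
])

```text
clock: 19.75
position: [0.6285, -0.11, 0.0383]
eef_rot: [0.346, -3.123, 0.001]
contact_force: [0.3, -0.5, 0.4]
finger_gap: -0.0005
grip_force: 0.0
```

```bash
cat >> gate.py <<'E'
def rows(A):
    for a in A: 
        d,w=bcmd(*g(a),37,np.degrees(a)); print(round(a,2),d,w)
E
python3 - <<'E'
from gate import *
where(); rows(np.linspace(2.4,1.5,10))
E
```

```text
bay [ -13.8 -136.7   38.3] head -220.95 q7 1.48 F [ 0.32 -0.51  0.35] 19.75
2.4 [ 0.26 -0.02  0.03] [-0.  -0.   1.5]
2.3 [ 0.43 -0.05  0.03] [-0.  -0.   7.3]
2.2 [ 0.59 -0.06  0.03] [-0. -0. 13.]
2.1 [ 0.76 -0.05  0.03] [-0.   0.  18.7]
2.0 [ 0.93 -0.03  0.03] [-0.   0.  24.5]
1.9 [1.09 0.01 0.03] [-0.   0.  30.2]
1.8 [1.25 0.06 0.03] [-0.   0.  35.9]
1.7 [1.4  0.14 0.03] [-0.   0.  41.6]
1.6 [1.54 0.22 0.03] [-0.   0.  47.4]
1.5 [1.67 0.32 0.03] [-0.   0.  53.1]
```

Emit:
move_arm([
  {"dx":0.15,"dy":-0.02,"dz":0.03,"wx":0,"wy":0,"wz":1.5},
  {"dx":0.3,"dy":-0.03,"dz":0.03,"wx":0,"wy":0,"wz":4},
  {"dx":0.43,"dy":-0.05,"dz":0.03,"wx":0,"wy":0,"wz":7.3},
  {"dx":0.59,"dy":-0.06,"dz":0.03,"wx":0,"wy":0,"wz":13},
  {"dx":0.76,"dy":-0.05,"dz":0.03,"wx":0,"wy":0,"wz":18.7},
  {"dx":0.93,"dy":-0.03,"dz":0.03,"wx":0,"wy":0,"wz":24.5},
  {"dx":1.09,"dy":0.01,"dz":0.03,"wx":0,"wy":0,"wz":30.2},
  {"dx":1.25,"dy":0.06,"dz":0.03,"wx":0,"wy":0,"wz":35.9},
  {"dx":1.4,"dy":0.14,"dz":0.03,"wx":0,"wy":0,"wz":41.6},
  {"dx":1.54,"dy":0.22,"dz":0.03,"wx":0,"wy":0,"wz":47.4},
])

```text
clock: 20.75
position: [0.5664, -0.1146, 0.0369]
eef_rot: [0.946, 2.996, -0.0]
contact_force: [-0.0, 0.1, -0.5]
finger_gap: 0.0002
grip_force: 0.0
```

Run:
```python
from gate import *
where(); rows(np.linspace(1.5,.6,10))
```

```text
bay [-54.4 -89.5  36.9] head 91.36 q7 0.77 F [-0.05  0.13 -0.48] 20.75
1.5 [ 0.16 -0.04 -0.  ] [-0.   0.   5.4]
1.4 [ 0.33 -0.05 -0.  ] [-0.   0.  11.1]
1.3 [ 0.49 -0.05 -0.  ] [-0.   0.  16.9]
1.2 [ 0.66 -0.03 -0.  ] [-0.   0.  22.6]
1.1 [ 0.82  0.   -0.  ] [-0.   0.  28.3]
1.0 [ 0.98  0.05 -0.  ] [-0.   0.  34.1]
0.9 [ 1.14  0.12 -0.  ] [-0.   0.  39.8]
0.8 [ 1.28  0.2  -0.  ] [-0.   0.  45.5]
0.7 [ 1.42  0.3  -0.  ] [-0.   0.  51.2]
0.6 [ 1.55  0.4  -0.  ] [-0.  0. 57.]
```

Emit:
move_arm([
  {"dx":0.08,"dy":-0.02,"dz":0,"wx":0,"wy":0,"wz":2.5},
  {"dx":0.2,"dy":-0.04,"dz":0,"wx":0,"wy":0,"wz":6.8},
  {"dx":0.33,"dy":-0.05,"dz":0,"wx":0,"wy":0,"wz":11.1},
  {"dx":0.49,"dy":-0.05,"dz":0,"wx":0,"wy":0,"wz":16.9},
  {"dx":0.66,"dy":-0.03,"dz":0,"wx":0,"wy":0,"wz":22.6},
  {"dx":0.82,"dy":0,"dz":0,"wx":0,"wy":0,"wz":28.3},
  {"dx":0.98,"dy":0.05,"dz":0,"wx":0,"wy":0,"wz":34.1},
  {"dx":1.14,"dy":0.12,"dz":0,"wx":0,"wy":0,"wz":39.8},
  {"dx":1.28,"dy":0.2,"dz":0,"wx":0,"wy":0,"wz":45.5},
  {"dx":1.36,"dy":0.25,"dz":0,"wx":0,"wy":0,"wz":48.5},
])

```text
clock: 21.75
position: [0.5276, -0.0747, 0.037]
eef_rot: [2.091, 2.345, -0.0]
contact_force: [0.3, 0.0, 0.2]
finger_gap: 0.0003
grip_force: 0.0
```

Run:
```python
from gate import *
where(); rows(np.linspace(.7,0,8))
d=wshot('w13'); a=cv2.cvtColor(cv2.imread('pics/w13.png'),cv2.COLOR_BGR2GRAY); pb=pickle.load(open('pb.pkl','rb'))
for t in (.6,.7,.75,.8,.9):
  p=wproj(d,place(pb,[(10-r*np.sin(t),-72+r*np.cos(t),36) for r in (30,100,127)])).round(0); print(t,p.tolist())
p=p[1].astype(int); print([int(a[r,p[0]]) for r in range(60,280,5)])
```

```text
bay [-45.3 -34.5  37. ] head 42.98 q7 -0.03 F [0.3  0.03 0.23] 21.75
0.7 [ 0.06 -0.01 -0.  ] [0.  0.  2.9]
0.6 [ 0.23 -0.04 -0.  ] [0.  0.  8.6]
0.5 [ 0.39 -0.04 -0.  ] [ 0.   0.  14.3]
0.4 [ 0.56 -0.03 -0.  ] [ 0.   0.  20.1]
0.3 [ 0.73 -0.01 -0.  ] [ 0.   0.  25.8]
0.2 [ 0.89  0.04 -0.  ] [ 0.   0.  31.5]
0.1 [ 1.04  0.1  -0.  ] [ 0.   0.  37.2]
0.0 [ 1.19  0.17 -0.  ] [ 0.  0. 43.]
0.6 [[391.0, 219.0], [260.0, 200.0], [212.0, 193.0]]
0.7 [[390.0, 224.0], [260.0, 218.0], [212.0, 215.0]]
0.75 [[390.0, 226.0], [260.0, 226.0], [214.0, 226.0]]
0.8 [[390.0, 229.0], [261.0, 235.0], [215.0, 236.0]]
0.9 [[390.0, 234.0], [264.0, 251.0], [220.0, 256.0]]
[182, 175, 176, 193, 192, 189, 190, 179, 177, 175, 182, 191, 195, 192, 195, 185, 151, 151, 153, 151, 151, 149, 145, 144, 146, 147, 144, 141, 139, 139, 135, 139, 135, 134, 135, 133, 131, 132, 130, 128, 128, 126, 128, 126]
```

```bash
cat >> h.py <<'E'
def grid(fn,z,xs,ys):
    d=pickle.load(open('pics/'+fn+'.pkl','rb')); pb=pickle.load(open('pb.pkl','rb'))
    a=cv2.GaussianBlur(cv2.cvtColor(cv2.imread('pics/'+fn+'.png'),cv2.COLOR_BGR2GRAY),(3,3),0)
    print('x\\y   ',' '.join('%4d'%y for y in ys))
    for x in xs:
        p=wproj(d,place(pb,[(x,y,z) for y in ys])).round().astype(int)
        print('%5d '%x,' '.join('%4d'%a[v,u] if 0<=u<640 and 0<=v<400 else '   .' for u,v in p))
E
python3 - <<'E'
from h import *
grid('w13',36,range(24,-110,-6),range(66,-90,-8))
E
```

```text
x\y      66   58   50   42   34   26   18   10    2   -6  -14  -22  -30  -38  -46  -54  -62  -70  -78  -86
   24   188  191  191  177  180   66   50   49   45   45   47   51   89  178  194  196  194  177  124  123
   18   188   55   54  147  189  153  152  151  149  146  143  140   98  135  193  194  103   77  121  123
   12   191  189  131  178  182  154  153  152  149  147  144  141   97  178  196   94   72  140  147  125
    6   191  188   98  179  188  154  154  152  151  148  144  140   91  179  195   88   71  146  144  124
    0   190  192  191  179  194  155  155  153  152  148  145  141   90  180  193  196  108   75  128  149
   -6   189  191  190  178  196  156  157  153  153  149  147  142  172  178  195  196  195  188   73  143
  -12   189  190  192  179  191  156  156  154  151  149  146  143  193  180  193  197  194  179  125   70
  -18   189  191  180  180  193  153  152  151  149  146  144  140  192  180  194  192  192  178  125  124
  -24   190  191  191  183  194  151  151  149  147  144  141  138  193  171  194  191  193  183  125  122
  -30   189  191  190  193  19
[... 767 characters left out ...]
129  128  128  128  185   34   34   35   36   27   28   29
  -78   186  189  190  189  187  131  130  129  129  127  128  126  183   34   30   30   57   39   29   25
  -84   190  190  190  190  188  132  131  128  129  127  127  125  183   34   30   30   33  149   38   28
  -90   189  190  190  189  191  129  129  129  127  127  126  123  150   31   32   26   26   55   98   27
  -96   186  188  188  185  189  129  128  127  128  127  126   34   34   32   28   24   26   26  121   78
 -102   188  189  188  186  186  129  127  127  126  126  124   45   34   30   30   25   24   25   24   26
 -108   185  188  186  188  185  128  127  127  126  125  102   33   41   45   28   27   26   24   28   24
```

Run:
```python
from h import *
shot('side','side2'); pb=pickle.load(open('pb.pkl','rb'))
A=[cv2.imread('pics/%s.png'%f) for f in('side0','side2')]
xs=range(30,-130,-8); ys=range(-40,-190,-8)
for a in A:
    g=cv2.cvtColor(a,cv2.COLOR_BGR2GRAY); print('x\\y  ',' '.join('%4d'%y for y in ys))
    for x in xs:
        p=proj('side',place(pb,[(x,y,36) for y in ys])).round().astype(int); print('%5d'%x,' '.join('%4d'%g[v,u] for u,v in p))
```

```text
x\y    -40  -48  -56  -64  -72  -80  -88  -96 -104 -112 -120 -128 -136 -144 -152 -160 -168 -176 -184
   30  114  111  170   89  182  181  179  176  178  111  119  117  122  116  118  118  119  121  118
   22  118  113  169   89  135  177  177  179  180  119  125  122  119  122  121  115  119  129  121
   14  116  109  171  102  142   52  182  178  179  117  122  121  116  120  119  118  120  132  122
    6  112  111   67   66   63   53   83  178  179  112  120  118  115  116  119  117  124  120  127
   -2  114  108  172   85   31  115  141  181  180  115  117  121  122  119  121  115  118  122  120
  -10  113  113  168   87  141   85   64  142  166  117  120  118  119  120  122  119  122  120  116
  -18  112  108  171   77  181  100  101   60  138  142  120  123  120  121  121  119  119  118  116
  -26  110  117  170  103  180  180  111  160   94  143  134  118  119  117  115  119  120  121  117
  -34  113  112  171  167  181  178  181  178  183   94  139  144  118  122  121  116  122  120  121
  -42  114  114  178  162  169  177  180  178  180  122  104  121  142  123  119  122  119
[... 2441 characters left out ...]
 114  114  175  181  181  180  178  179  184  118  123  122  122  125  123   92  116   97  122
  -82  121  119  181  180  179  178  178  179  181  125  123  124  122  124  120  122  111  126  124
  -90  114  115  179  180  177  178  178  180  183  121  122  119  129  100  118  123  121  121  121
  -98  119  118  179  178  178  175  179  179  180  118  124  120  127   30  100  123  125  121  124
 -106  116  118  176  175  179  176  177  177  179  118  123  121  126   22   20  121  121  123  122
 -114  116  117  176  175  175  174  176  177  178  123  120  122  121   23   22  121  122  121  124
 -122  118  117  174  177  177  179  175  177  173  120  121  122  123   48   22  127  119  122  119
```

Run:
```python
from h import *
for n in('side','scene'):
    if n=='scene': shot('scene','scene2')
    a,b=[cv2.imread('pics/%s%d.png'%(n,i)).astype(int) for i in(0,2)]
    m=(abs(a-b).max(2)>40).astype(np.uint8); c=cv2.connectedComponentsWithStats(m)
    print(n,[list(map(int,s)) for s in c[2][1:] if s[4]>40])
    o=robot.observe(); print('tcp px',proj(n,[o['position']]),'hand',proj(n,[o['position']+[0,0,.1]]), 'gatemid',proj(n,place(pickle.load(open('pb.pkl','rb')),[(10-65*np.sin(2.4),-72+65*np.cos(2.4),36)])))
    h=proj(n,[o['position']+[0,0,.1]])[0].astype(int); print(b[h[1]-2:h[1]+3:2,h[0]-2:h[0]+3:2].mean(2))
```

```text
side [[0, 0, 23, 101, 1429], [211, 0, 38, 31, 464], [267, 21, 51, 98, 2075], [266, 62, 17, 57, 237], [21, 67, 38, 71, 701], [235, 116, 109, 152, 6769], [12, 119, 32, 14, 206], [0, 131, 12, 14, 94]]
tcp px [[296.73839176 209.66916726]] hand [[295.06009938 169.73742258]] gatemid [[335.67931985 222.7243852 ]]
[[21.66666667 19.         16.        ]
 [24.66666667 19.66666667 19.33333333]
 [27.         29.66666667 21.        ]]
scene [[330, 0, 92, 120, 5774], [571, 0, 69, 324, 15983], [334, 121, 89, 120, 4839], [592, 153, 5, 13, 43], [534, 156, 55, 152, 3386], [264, 192, 60, 46, 1680]]
tcp px [[354.68121015 216.91373156]] hand [[355.98669882 174.6587454 ]] gatemid [[351.1535406  202.56069559]]
[[16.         29.         27.        ]
 [20.33333333 20.33333333 18.33333333]
 [19.33333333 18.33333333 14.66666667]]
```

Run:
```python
from h import *
o=robot.observe()
for n,cols in(('side',range(280,316,3)),('scene',range(338,374,3))):
    g=cv2.cvtColor(cv2.imread('pics/%s2.png'%n),cv2.COLOR_BGR2GRAY); c=proj(n,[o['position']])[0]
    print(n,c,[(z,proj(n,[[*o['position'][:2],z]])[0].round(1).tolist()) for z in(.06,.05,.026,.01)]); print('   ',list(cols))
    for r in range(int(c[1])-36,int(c[1])+16,2): print(r,[int(g[r,k]) for k in cols])
```

```text
side [296.83902179 209.83609995] [(0.06, [296.5, 201.2]), (0.05, [296.6, 205.0]), (0.026, [297.0, 213.8]), (0.01, [297.2, 219.5])]
    [280, 283, 286, 289, 292, 295, 298, 301, 304, 307, 310, 313]
173 [24, 9, 11, 21, 30, 17, 25, 12, 16, 14, 16, 28]
175 [98, 17, 18, 22, 2, 15, 19, 11, 23, 20, 45, 32]
177 [170, 96, 17, 19, 21, 4, 26, 14, 22, 47, 24, 30]
179 [16, 123, 103, 11, 20, 15, 21, 0, 12, 34, 27, 28]
181 [21, 3, 187, 17, 30, 36, 8, 30, 20, 46, 43, 28]
183 [29, 39, 140, 20, 11, 32, 23, 23, 21, 45, 38, 18]
185 [26, 48, 47, 25, 20, 36, 23, 8, 8, 31, 27, 15]
187 [20, 35, 41, 27, 22, 31, 26, 16, 21, 24, 27, 21]
189 [16, 15, 22, 19, 16, 36, 16, 20, 15, 3, 8, 23]
191 [32, 28, 17, 15, 18, 22, 18, 28, 22, 39, 28, 43]
193 [159, 32, 91, 77, 21, 52, 101, 21, 36, 41, 40, 32]
195 [103, 84, 180, 79, 16, 134, 106, 36, 44, 35, 44, 43]
197 [99, 185, 121, 88, 20, 83, 72, 39, 73, 60, 50, 32]
199 [180, 152, 117, 90, 20, 87, 55, 46, 108, 119, 64, 55]
201 [175, 114, 116, 112, 37, 85, 56, 40, 110, 116, 117, 99]
203 [116, 115, 119, 123, 16, 89, 63, 40, 110, 114, 115, 137]
205 [117, 117, 117, 119, 32, 85, 
[... 1647 characters left out ...]
18]
210 [87, 85, 102, 127, 64, 76, 23, 29, 127, 118, 27, 28]
212 [88, 127, 129, 132, 69, 78, 40, 85, 129, 118, 22, 19]
214 [128, 128, 128, 132, 125, 93, 108, 127, 130, 127, 48, 42]
216 [131, 129, 130, 130, 129, 129, 128, 130, 131, 130, 128, 125]
218 [152, 146, 145, 141, 133, 134, 129, 131, 130, 131, 129, 132]
220 [211, 209, 208, 205, 206, 208, 204, 204, 190, 189, 183, 171]
222 [193, 190, 186, 203, 211, 210, 208, 209, 208, 207, 206, 204]
224 [123, 117, 113, 174, 210, 210, 209, 206, 206, 207, 205, 205]
226 [117, 122, 122, 183, 211, 210, 211, 208, 206, 206, 207, 207]
228 [195, 198, 198, 206, 205, 210, 210, 209, 207, 209, 208, 205]
230 [120, 123, 123, 126, 126, 130, 138, 145, 153, 161, 176, 177]
```

Run:
```python
from gate import *
q=g(2.41,40); print(q,bcmd(*q,90,138))
```

```text
(np.float64(-3.6591589564082128), np.float64(-147.08946248711314)) (array([-1.16,  2.76, -1.33]), array([ -0. ,   0. , -94.8]))
```

Emit:
move_arm([
  {"dx":-0.1,"dy":0,"dz":-0.4,"wx":0,"wy":0,"wz":-2},
  {"dx":-0.2,"dy":0.1,"dz":-1.0,"wx":0,"wy":0,"wz":-9},
  {"dx":-0.3,"dy":0.4,"dz":-1.5,"wx":0,"wy":0,"wz":-17},
  {"dx":-0.4,"dy":0.8,"dz":-1.6,"wx":0,"wy":0,"wz":-25},
  {"dx":-0.5,"dy":1.2,"dz":-1.6,"wx":0,"wy":0,"wz":-33},
  {"dx":-0.6,"dy":1.6,"dz":-1.6,"wx":0,"wy":0,"wz":-41},
  {"dx":-0.8,"dy":2.0,"dz":-1.6,"wx":0,"wy":0,"wz":-49},
  {"dx":-0.9,"dy":2.3,"dz":-1.6,"wx":0,"wy":0,"wz":-57},
  {"dx":-1.0,"dy":2.6,"dz":-1.6,"wx":0,"wy":0,"wz":-65},
  {"dx":-1.16,"dy":2.76,"dz":-1.5,"wx":0,"wy":0,"wz":-73},
])

```text
clock: 22.9
position: [0.6445, -0.1084, 0.0973]
eef_rot: [0.271, 3.128, 0.001]
contact_force: [0.6, 0.2, -0.3]
finger_gap: -0.0001
grip_force: 0.0
```

Run:
```python
from gate import *
where(); q=g(2.41,40); print(q,bcmd(*q,23,138))
```

```text
bay [  -3.  -148.6   97.3] head 116.53 q7 1.19 F [ 0.63  0.2  -0.32] 22.9
(np.float64(-3.6591589564082128), np.float64(-147.08946248711314)) (array([0.04, 0.  , 1.86]), array([  0. ,   0.1, -21.5]))
```

Emit:
move_arm([
  {"dx":0,"dy":0,"dz":0.1,"wx":0,"wy":0,"wz":-4},
  {"dx":0,"dy":0,"dz":0.3,"wx":0,"wy":0,"wz":-9},
  {"dx":0,"dy":0,"dz":0.5,"wx":0,"wy":0,"wz":-14},
  {"dx":0,"dy":0,"dz":0.8,"wx":0,"wy":0,"wz":-18},
  {"dx":0,"dy":0,"dz":1.1,"wx":0,"wy":0,"wz":-21.5},
  {"dx":0,"dy":0,"dz":1.4,"wx":0,"wy":0,"wz":-21.5},
  {"dx":0,"dy":0,"dz":1.6,"wx":0,"wy":0,"wz":-21.5},
  {"dx":0,"dy":0,"dz":1.75,"wx":0,"wy":0,"wz":-21.5},
  {"dx":0,"dy":0,"dz":1.84,"wx":0,"wy":0,"wz":-21.5},
  {"dx":0,"dy":0,"dz":1.86,"wx":0,"wy":0,"wz":-21.5},
])

```text
clock: 23.9
position: [0.643, -0.1083, 0.0222]
eef_rot: [0.308, -3.126, 0.0]
contact_force: [0.4, -0.5, -0.5]
finger_gap: -0.0001
grip_force: 0.0
```

```bash
sed -i 's/,37,np.degrees/,Z,np.degrees/; s/^def g/Z=23\ndef g/' gate.py
python3 - <<'E'
from gate import *
where(); rows(np.linspace(2.4,1.6,9))
shot('side','side3'); o=robot.observe()
g_=cv2.cvtColor(cv2.imread('pics/side3.png'),cv2.COLOR_BGR2GRAY); c=proj('side',[o['position']])[0]; print(c,[(z,proj('side',[[*o['position'][:2],z]])[0].round(1).tolist()) for z in(.036,.023,.01)])
for r in range(int(c[1])-20,int(c[1])+14,2): print(r,[int(g_[r,k]) for k in range(int(c[0])-15,int(c[0])+16,3)])
E
```

```text
bay [  -3.8 -147.4   22.2] head -222.33 q7 1.47 F [ 0.44 -0.54 -0.54] 23.9
2.4 [ 0.63 -0.   -0.02] [-0.  -0.   0.2]
2.3 [ 0.79 -0.03 -0.02] [-0.  -0.   5.9]
2.2 [ 0.96 -0.05 -0.02] [-0.  -0.  11.6]
2.1 [ 1.12 -0.04 -0.02] [-0.  -0.  17.3]
2.0 [ 1.29 -0.02 -0.02] [-0.  -0.  23.1]
1.9 [ 1.45  0.01 -0.02] [-0.  -0.  28.8]
1.8 [ 1.61  0.06 -0.02] [-0.  -0.  34.5]
1.7 [ 1.76  0.13 -0.02] [-0.  -0.  40.3]
1.6 [ 1.91  0.21 -0.02] [-0. -0. 46.]
[355.02638431 224.11131785] [(0.036, [355.4, 219.1]), (0.023, [355.0, 223.9]), (0.01, [354.7, 228.5])]
204 [182, 184, 124, 106, 12, 12, 45, 21, 52, 70, 101]
206 [182, 178, 126, 129, 75, 24, 21, 7, 30, 42, 64]
208 [186, 114, 121, 130, 15, 8, 13, 14, 16, 24, 31]
210 [141, 123, 122, 127, 45, 29, 14, 7, 8, 24, 41]
212 [115, 123, 123, 125, 70, 31, 16, 14, 50, 74, 120]
214 [123, 124, 121, 125, 72, 17, 14, 9, 127, 123, 124]
216 [122, 124, 126, 115, 72, 27, 24, 9, 125, 122, 123]
218 [121, 123, 122, 118, 74, 11, 25, 6, 119, 122, 125]
220 [123, 127, 126, 123, 80, 16, 26, 12, 123, 126, 122]
222 [124, 123, 124, 123, 87, 41, 80, 115, 117, 121, 122]
224 [137, 122, 122, 124, 124, 128, 126, 121, 124, 122, 121]
226 [145, 121, 122, 122, 121, 125, 125, 125, 122, 119, 120]
228 [145, 123, 119, 123, 121, 119, 123, 121, 122, 119, 123]
230 [145, 140, 122, 122, 122, 120, 122, 124, 124, 126, 121]
232 [140, 147, 118, 126, 122, 124, 122, 123, 123, 119, 122]
234 [72, 144, 128, 124, 125, 121, 121, 126, 121, 123, 123]
236 [76, 148, 138, 125, 122, 121, 126, 122, 121, 124, 119]
```

Emit:
move_arm([
  {"dx":0.15,"dy":0,"dz":-0.02,"wx":0,"wy":0,"wz":0},
  {"dx":0.35,"dy":0,"dz":-0.02,"wx":0,"wy":0,"wz":0},
  {"dx":0.5,"dy":0,"dz":-0.02,"wx":0,"wy":0,"wz":0},
  {"dx":0.63,"dy":0,"dz":-0.02,"wx":0,"wy":0,"wz":0.5},
  {"dx":0.71,"dy":-0.02,"dz":-0.02,"wx":0,"wy":0,"wz":3},
  {"dx":0.79,"dy":-0.03,"dz":-0.02,"wx":0,"wy":0,"wz":5.9},
  {"dx":0.88,"dy":-0.04,"dz":-0.02,"wx":0,"wy":0,"wz":8.8},
  {"dx":0.96,"dy":-0.05,"dz":-0.02,"wx":0,"wy":0,"wz":11.6},
  {"dx":1.04,"dy":-0.05,"dz":-0.02,"wx":0,"wy":0,"wz":14.5},
  {"dx":1.12,"dy":-0.04,"dz":-0.02,"wx":0,"wy":0,"wz":17.3},
])

```text
clock: 24.95
position: [0.5992, -0.1189, 0.0235]
eef_rot: [0.17, 3.136, -0.001]
contact_force: [1.2, 0.1, -0.3]
finger_gap: 0.0002
grip_force: 0.2
```

```bash
cat >> gate.py <<'E'
def chk(fn):
    shot('side',fn); pb=pickle.load(open('pb.pkl','rb'))
    im=[cv2.cvtColor(cv2.imread('pics/%s.png'%f),cv2.COLOR_BGR2GRAY).astype(int) for f in('side3',fn)]
    for a in np.arange(2.5,-.15,-.1):
        p=proj('side',place(pb,[(10-r*np.sin(a),-72+r*np.cos(a),36) for r in (100,110,118)])).round().astype(int)
        print(round(a,1),[(int(im[0][v,u]),int(im[1][v,u])) for u,v in p])
E
python3 - <<'E'
from gate import *
where(); chk('side4'); rows(np.linspace(2.1,1.2,10))
E
```

```text
bay [ -38.4 -118.5   23.5] head 120.22 q7 1.22 F [ 1.16  0.1  -0.34] 24.95
2.5 [(128, 122), (120, 124), (119, 122)]
2.4 [(133, 123), (59, 123), (106, 123)]
2.3 [(122, 119), (123, 122), (119, 121)]
2.2 [(122, 122), (124, 121), (126, 124)]
2.1 [(123, 146), (119, 143), (122, 145)]
2.0 [(123, 122), (123, 125), (127, 124)]
1.9 [(183, 181), (170, 167), (103, 106)]
1.8 [(180, 181), (178, 177), (178, 178)]
1.7 [(178, 175), (177, 177), (177, 175)]
1.6 [(174, 178), (179, 177), (178, 175)]
1.5 [(180, 178), (180, 179), (177, 174)]
1.4 [(166, 163), (163, 164), (129, 132)]
1.3 [(120, 117), (121, 116), (123, 113)]
1.2 [(117, 113), (120, 117), (118, 119)]
1.1 [(115, 117), (115, 120), (119, 118)]
1.0 [(118, 117), (119, 114), (115, 117)]
0.9 [(117, 116), (117, 114), (116, 116)]
0.8 [(119, 114), (118, 119), (174, 173)]
0.7 [(118, 120), (179, 178), (181, 181)]
0.6 [(175, 175), (183, 183), (182, 182)]
0.5 [(147, 146), (95, 92), (84, 87)]
0.4 [(88, 91), (175, 177), (167, 166)]
0.3 [(173, 172), (177, 174), (183, 180)]
0.2 [(173, 171), (84, 87), (110, 108)]
0.1 [(174, 174), (93, 95), (139, 138)]
-0.0 [(172, 173), (125, 123), (45, 47)]
-0.1 [(173, 171), (180, 175), (182, 182)]
2.1 [-0.02  0.01  0.01] [-0.  -0.  -0.2]
2.0 [ 0.15 -0.02  0.01] [-0.1 -0.   5.6]
1.9 [ 0.31 -0.04  0.01] [-0.1 -0.  11.3]
1.8 [ 0.48 -0.04  0.01] [-0.1 -0.  17. ]
1.7 [ 0.65 -0.02  0.01] [-0.1 -0.  22.7]
1.6 [0.81 0.02 0.01] [-0.1 -0.  28.5]
1.5 [0.97 0.07 0.01] [-0.1  0.  34.2]
1.4 [1.12 0.14 0.01] [-0.1  0.  39.9]
1.3 [1.27 0.22 0.01] [-0.1  0.  45.7]
1.2 [1.41 0.31 0.01] [-0.1  0.  51.4]
```

The gate now follows the fingers, at about 2.1 rad. I'll continue round.

Emit:
move_arm([
  {"dx":0.06,"dy":-0.01,"dz":0.01,"wx":0,"wy":0,"wz":2.5},
  {"dx":0.15,"dy":-0.02,"dz":0.01,"wx":0,"wy":0,"wz":5.6},
  {"dx":0.31,"dy":-0.04,"dz":0.01,"wx":0,"wy":0,"wz":11.3},
  {"dx":0.48,"dy":-0.04,"dz":0.01,"wx":0,"wy":0,"wz":17},
  {"dx":0.65,"dy":-0.02,"dz":0.01,"wx":0,"wy":0,"wz":22.7},
  {"dx":0.81,"dy":0.02,"dz":0.01,"wx":0,"wy":0,"wz":28.5},
  {"dx":0.97,"dy":0.07,"dz":0.01,"wx":0,"wy":0,"wz":34.2},
  {"dx":1.12,"dy":0.14,"dz":0.01,"wx":0,"wy":0,"wz":39.9},
  {"dx":1.27,"dy":0.22,"dz":0.01,"wx":0,"wy":0,"wz":45.7},
  {"dx":1.34,"dy":0.27,"dz":0.01,"wx":0,"wy":0,"wz":48.5},
])

```text
clock: 26.0
position: [0.5468, -0.1021, 0.0231]
eef_rot: [1.442, 2.79, -0.001]
contact_force: [-0.1, -1.3, 1.2]
finger_gap: -0.0
grip_force: 0.3
```

Run:
```python
from gate import *
where(); chk('side5'); rows(np.linspace(1.2,.3,10))
```

```text
bay [-56.  -66.3  23.1] head 71.75 q7 0.46 F [-0.12 -1.33  1.23] 26.0
2.5 [(128, 124), (120, 126), (119, 122)]
2.4 [(133, 125), (59, 124), (106, 121)]
2.3 [(122, 122), (123, 122), (119, 122)]
2.2 [(122, 121), (124, 120), (126, 121)]
2.1 [(123, 124), (119, 121), (122, 119)]
2.0 [(123, 122), (123, 125), (127, 122)]
1.9 [(183, 181), (170, 172), (103, 104)]
1.8 [(180, 182), (178, 178), (178, 177)]
1.7 [(178, 179), (177, 177), (177, 175)]
1.6 [(174, 177), (179, 176), (178, 178)]
1.5 [(180, 180), (180, 180), (177, 177)]
1.4 [(166, 118), (163, 166), (129, 131)]
1.3 [(120, 130), (121, 138), (123, 118)]
1.2 [(117, 118), (120, 119), (118, 120)]
1.1 [(115, 118), (115, 117), (119, 117)]
1.0 [(118, 118), (119, 122), (115, 115)]
0.9 [(117, 119), (117, 118), (116, 116)]
0.8 [(119, 117), (118, 120), (174, 175)]
0.7 [(118, 117), (179, 179), (181, 183)]
0.6 [(175, 178), (183, 181), (182, 181)]
0.5 [(147, 94), (95, 95), (84, 88)]
0.4 [(88, 88), (175, 153), (167, 166)]
0.3 [(173, 80), (177, 48), (183, 181)]
0.2 [(173, 89), (84, 85), (110, 111)]
0.1 [(174, 99), (93, 96), (139, 139)]
-0.0 [(172, 83), (125, 132), (45, 46)]
-0.1 [(173, 36), (180, 12), (182, 171)]
1.2 [ 0.06 -0.03  0.  ] [-0.  0.  3.]
1.1 [ 0.23 -0.05  0.  ] [-0.   0.   8.7]
1.0 [ 0.39 -0.06  0.  ] [-0.   0.  14.5]
0.9 [ 0.56 -0.05  0.  ] [-0.   0.  20.2]
0.8 [ 0.72 -0.02  0.  ] [-0.   0.  25.9]
0.7 [0.89 0.02 0.  ] [-0.   0.  31.6]
0.6 [1.04 0.08 0.  ] [-0.   0.  37.4]
0.5 [1.19 0.16 0.  ] [-0.   0.  43.1]
0.4 [1.33 0.25 0.  ] [-0.   0.  48.8]
0.3 [1.46 0.35 0.  ] [-0.   0.  54.6]
```

Emit:
move_arm([
  {"dx":0.1,"dy":-0.03,"dz":0,"wx":0,"wy":0,"wz":4},
  {"dx":0.23,"dy":-0.05,"dz":0,"wx":0,"wy":0,"wz":8.7},
  {"dx":0.39,"dy":-0.06,"dz":0,"wx":0,"wy":0,"wz":14.5},
  {"dx":0.56,"dy":-0.05,"dz":0,"wx":0,"wy":0,"wz":20.2},
  {"dx":0.72,"dy":-0.02,"dz":0,"wx":0,"wy":0,"wz":25.9},
  {"dx":0.89,"dy":0.02,"dz":0,"wx":0,"wy":0,"wz":31.6},
  {"dx":1.04,"dy":0.08,"dz":0,"wx":0,"wy":0,"wz":37.4},
  {"dx":1.19,"dy":0.16,"dz":0,"wx":0,"wy":0,"wz":43.1},
  {"dx":1.33,"dy":0.25,"dz":0,"wx":0,"wy":0,"wz":48.8},
  {"dx":1.4,"dy":0.3,"dz":0,"wx":0,"wy":0,"wz":51.7},
])

```text
clock: 27.05
position: [0.5246, -0.049, 0.023]
eef_rot: [2.513, 1.884, 0.0]
contact_force: [-0.4, -1.1, 1.6]
finger_gap: -0.0002
grip_force: 0.3
```

Run:
```python
from gate import *
where(); rows(np.linspace(.3,-.05,8)); wshot('w14'); grid('w14',36,range(30,-50,-5),range(66,-40,-8))
```

```text
bay [-26.5 -16.9  23. ] head 20.14 q7 -0.42 F [-0.37 -1.05  1.64] 27.05
0.3 [ 0.07 -0.04  0.  ] [0.  0.  2.9]
0.25 [ 0.16 -0.05  0.  ] [0.  0.  5.8]
0.2 [ 0.24 -0.06  0.  ] [0.  0.  8.7]
0.15 [ 0.32 -0.06  0.  ] [ 0.   0.  11.5]
0.1 [ 0.41 -0.06  0.  ] [ 0.   0.  14.4]
0.05 [ 0.49 -0.06  0.  ] [ 0.   0.  17.3]
0.0 [ 0.57 -0.05  0.  ] [ 0.  -0.  20.1]
-0.05 [ 0.66 -0.04  0.  ] [ 0. -0. 23.]
x\y      66   58   50   42   34   26   18   10    2   -6  -14  -22  -30  -38
   30   201  199  203  188  103   92   51   48   57   47   49   50   61  188
   25   200   79   79  185  110   86   57   53   50   52   54   55   62  107
   20   205   58   57  189  107   90   85   85   82   83   83   84   85  188
   15   202  201  160  188  106  154  155  153  152  149  146  145   90  188
   10   201  204  180  188  101  152  153  151  150  148  145  145   89  188
    5   202  202  200  188  141  151  152  150  149  147  146  144  114   83
    0   201  203  201  189  207  149  150  149  148  147  145   85  109  151
   -5   201  199  203  188  202  148  148  147  148   91   94  152  153  156
  -10   200  201  203  189  202  147  146  129   83  152  152  156  186  190
  -15   200  201  201  191  205  146   84  150  153  155  149  139  201  186
  -20   201  200  201  198   86  123  153  156  154  139   42   56  196  197
  -25   201  200  201  102  155  157  156  141  141  117   47   77   41  200
  -30   201  201  202  160  158  145  141  140  140   38   75   75   40  201
  -35   199  200  200  166  200  140  140  139  138   55   76   72   37   39
  -40   199  199  200  203  199  139  139  137  137   34   98   72   46   38
  -45   197  198  199  200  202  137  136  136  135   35   43   64   34   35
```

Emit:
move_arm([
  {"dx":0.07,"dy":-0.04,"dz":0,"wx":0,"wy":0,"wz":2.9},
  {"dx":0.16,"dy":-0.05,"dz":0,"wx":0,"wy":0,"wz":5.8},
  {"dx":0.24,"dy":-0.06,"dz":0,"wx":0,"wy":0,"wz":8.7},
  {"dx":0.32,"dy":-0.06,"dz":0,"wx":0,"wy":0,"wz":11.5},
  {"dx":0.38,"dy":-0.06,"dz":0,"wx":0,"wy":0,"wz":13.5},
  {"dx":0.43,"dy":-0.06,"dz":0,"wx":0,"wy":0,"wz":15.2},
  {"dx":0.48,"dy":-0.06,"dz":0,"wx":0,"wy":0,"wz":17},
  {"dx":0.52,"dy":-0.06,"dz":0,"wx":0,"wy":0,"wz":18.4},
  {"dx":0.55,"dy":-0.05,"dz":0,"wx":0,"wy":0,"wz":19.4},
  {"dx":0.57,"dy":-0.05,"dz":0,"wx":0,"wy":0,"wz":20.1},
])

```text
clock: 28.1
position: [0.529, -0.0272, 0.0228]
eef_rot: [2.804, 1.417, -0.0]
contact_force: [-0.4, -0.4, 1.0]
finger_gap: -0.0004
grip_force: 0.4
```

Run:
```python
from gate import *
where()
```

```text
bay [-6.3 -7.5 22.8] head 0.04 q7 -0.77 F [-0.45 -0.4   0.97] 28.1
```

Now I'll press on gently until the gate's stop resists.

Emit:
move_arm([
  {"dx":0.01,"dy":0,"dz":0,"wx":0,"wy":0,"wz":0},
  {"dx":0.02,"dy":0,"dz":0,"wx":0,"wy":0,"wz":0},
  {"dx":0.03,"dy":0,"dz":0,"wx":0,"wy":0,"wz":0},
  {"dx":0.04,"dy":0,"dz":0,"wx":0,"wy":0,"wz":0},
  {"dx":0.05,"dy":0,"dz":0,"wx":0,"wy":0,"wz":0},
  {"dx":0.05,"dy":0,"dz":0,"wx":0,"wy":0,"wz":0},
  {"dx":0.05,"dy":0,"dz":0,"wx":0,"wy":0,"wz":0},
  {"dx":0.05,"dy":0,"dz":0,"wx":0,"wy":0,"wz":0},
  {"dx":0.05,"dy":0,"dz":0,"wx":0,"wy":0,"wz":0},
  {"dx":0.05,"dy":0,"dz":0,"wx":0,"wy":0,"wz":0},
])

```text
clock: 29.1
position: [0.5293, -0.0267, 0.0226]
eef_rot: [2.804, 1.416, -0.003]
contact_force: [-2.8, -3.7, 2.9]
finger_gap: -0.0003
grip_force: 3.0
```

Run:
```python
from gate import *
where(); wshot('w15'); grid('w15',36,range(36,-14,-3),range(66,-60,-8))
```

```text
bay [-5.7 -7.5 22.6] head 0.03 q7 -0.77 F [-2.78 -3.7   2.9 ] 29.1
x\y      66   58   50   42   34   26   18   10    2   -6  -14  -22  -30  -38  -46  -54
   36   218  215  219  216  117  120   88   85   88   82   84   77  101  206  220  219
   33   217  215  217  217  144  123   52   48   88   49   48   57   93  206  219  219
   30   216  216  104   99  121  111   53   48   87   51   51   58   96  188  218  218
   27   216  109   86   95   90   57   52   51   90   48   52   55  103   86  219  219
   24   218   54   55  215  124   56   52   51   91   48   49   54   99  161  221  123
   21   215   60   56  214  136   55   55   51   89   50   50   54   95  206  221   98
   18   217  152  183  151   89   66   60   57   87   54   54   58   88  141  143   90
   15   217  216  109  105   98   93   91   89   87   87   90   89   91  116   98  100
   12   218  216  170  166  119  108  111   93   91  113  115   94   98  165  164  163
    9   217  215  172  171  169  168  167  167  166  166  166  168  167  167  168  169
    6   215  216  175  171  171  169  165  164  161  163  160  162  171  167  170  175
    3   216  215  216  202  191  185  150  151  150   40  137  149  217  204  217  219
    0   216  215  216  205  123  198  149  148  145   40  120  149  217  204  211  221
   -3   215  215  216  205  165  184  149  148   40   39   69  146  216  204  198  219
   -6   214  216  215  204  203  199  147  148   46   38   73  113  216  173  204  217
   -9   215  215  215  203  217  184  146  148   52   36   78   79  215  149  207  218
  -12   215  216  216  202  217  196  146  147   48   38   80   51  214  213  205  217
```

The stop resists at 5.5 N and the bar lies straight across the lane at x ≈ 5–13. I'll back off and clear.

Emit:
move_arm([
  {"dx":-0.02,"dy":0,"dz":0,"wx":0,"wy":0,"wz":0},
  {"dx":-0.06,"dy":0,"dz":0,"wx":0,"wy":0,"wz":0},
  {"dx":-0.2,"dy":0,"dz":0,"wx":0,"wy":0,"wz":0},
  {"dx":-0.5,"dy":0,"dz":-0.1,"wx":0,"wy":0,"wz":0},
  {"dx":-0.9,"dy":0,"dz":-0.5,"wx":0,"wy":0,"wz":0},
  {"dx":-1.3,"dy":0,"dz":-1.2,"wx":0,"wy":0,"wz":0},
  {"dx":-1.6,"dy":0,"dz":-2.2,"wx":0,"wy":0,"wz":0},
  {"dx":-1.8,"dy":0,"dz":-3.2,"wx":0,"wy":0,"wz":0},
  {"dx":-1.9,"dy":0,"dz":-4.0,"wx":0,"wy":0,"wz":0},
  {"dx":-1.9,"dy":0,"dz":-4.4,"wx":0,"wy":0,"wz":0},
])

```text
clock: 30.15
position: [0.4863, -0.088, 0.2025]
eef_rot: [2.801, 1.413, 0.008]
contact_force: [0.1, -0.5, 0.6]
finger_gap: 0.0005
grip_force: 0.0
```

```bash
python3 chk.py w16
python3 - <<'E'
from h import *
grid('w16',36,range(36,-6,-3),range(66,-60,-8))
a=cv2.imread('pics/w16.png').astype(int); m=((a[...,2]>a[...,0]+40)&(a[...,2]>a[...,1]+40)).astype(np.uint8); c=cv2.connectedComponentsWithStats(m); print([list(map(int,s)) for s in c[2][1:] if s[4]>50])
E
```

```text
bay [-80.6  -9.2 202.5] head -0.03 q7 -0.57 F [ 0.08 -0.49  0.62] 30.15
bbox [ 284    0   58   84 4149]
0 285 341 [array([100.9,  26.1]), array([100.2, -26.7])] mid y -0.3
20 285 341 [array([80.2, 25.8]), array([ 79.5, -26.5])] mid y -0.3
40 285 341 [array([60.2, 25.7]), array([ 59.7, -26.5])] mid y -0.4
60 285 341 [array([40.8, 25.6]), array([ 40.3, -26.4])] mid y -0.4
80 287 341 [array([21.8, 23.9]), array([ 21.4, -26.4])] mid y -1.2
x\y      66   58   50   42   34   26   18   10    2   -6  -14  -22  -30  -38  -46  -54
   36   214  214  210  200  173   93   92   93   93   94   90   80  173  199  207  216
   33   212  213  211  200  173   87   87   89   91   86   85   77  175  200  208  215
   30   211  215  212  199  173   95   91   91   91   93   94   93  172  200  202  215
   27   209  215  212  199  176   74   81   80   78   78   79   82  181  199  202  215
   24   211  193  213  198  178   70   56   59   58   58   60   58  186  199  211  215
   21   173   62  101  127  178  117  116  121  124  126  126  124  186  149  214  213
   18   185   58   59  142  179  177  176  176  177  176  176  175  187  140  213  214
   15   214  142  154  182  168  168  166  163  162  161  161  159  170  185  203  207
   12   212  210  167  163  160  162  163  163  162  157  157  160  161  160  161  160
    9   213  203  167  165  165  165  164  164  164  163  163  164  165  164  165  164
    6   213  204  168  166  166  162  159  164  165  164  165  166  166  164  166  168
    3   213  205  172  167  149  161  146  151  152  152  154  156  163  166  192  193
    0   213  214  213  199  173  178  178  178  178  177  178  177  190  198  213  215
   -3   212  214  213  199  192  177  178  178  179  178  178  177  189  197  202  215
[[2, 97, 86, 34, 1232], [0, 119, 54, 21, 707]]
```

Run:
```python
from h import *
shot('side','side9'); a=cv2.imread('pics/side9.png').astype(int); pb=pickle.load(open('pb.pkl','rb'))
m=((a[...,2]>a[...,1]+30)&(abs(a[...,2]-a[...,0])<400)).astype(np.uint8); c=cv2.connectedComponentsWithStats(m)
print([list(map(int,s)) for s in c[2][1:] if s[4]>25]); print('cap px area',proj('side',place(pb,[(112,14,98),(112,-14,98),(60,14,98),(85,-14,98)])).round())
print(robot.finish_job())
```

```text
[[316, 141, 18, 14, 146], [71, 157, 20, 10, 116], [93, 160, 9, 5, 27], [442, 165, 22, 26, 189], [459, 165, 11, 10, 51], [446, 190, 13, 12, 79], [376, 337, 28, 24, 375]]
cap px area [[319. 142.]
 [330. 146.]
 [306. 153.]
 [323. 151.]]
the job is handed in; nothing more can be done
None
```

The rack is home against the stop and the gate is shut behind it. The rack was clear of both rails in every check, and the final image shows red caps where the standing tubes should be. The job is handed in; the first pass at the gate went over the bar without touching it, so I swept it again lower.

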